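# Load and start the injector washer

## Robot

A 7-joint arm with a two-finger parallel gripper is mounted at the origin on the work surface. World frame = base frame: x ahead of the robot, y to its left, z up, the work surface at z = 0. Lengths are in m, angles in rad, forces in N, time in s.
With the tool pointing down it reaches from about 0.425 to 0.875 m from the base axis. Payload 8.4 kg.
Tool frame: the origin (TCP) lies at the very end of the fingers, on their centre line; the grasp point (between the pads) lies 19 mm behind it; z points along the fingers, y is the line along which they close (so a half turn about z gives the same grasp; the last joint's range is limited). The gripper opens to 87 mm and grips with 3 to 60 N. Pads are 19 mm wide; open, the fingers measure 117 mm over their backs; the gripper's body (75 mm by 190 mm) begins 51 mm behind the grasp point.
Start: joints at [-1.344, 0.333, 0.04, 1.465, -0.013, 1.343, -0.059], TCP at [0.208, 0.616, 0.223] pointing down, gripper open.
Joint ranges: [-2.58, 2.58], [-0.38, 2.09], [-1.3, 1.39], [0.25, 2.4], [-1.5, 4.64], [0.08, 2.09], [-2.65, 2.65]. Speed limits (rad/s): [2.22, 2.22, 2.79, 2.79, 3.14, 3.14, 3.14].

## Interface

Orientations are given as a rotation vector (axis times angle).
In Python, from station import get_state, optics, sign_off gives the robot as it stands.
- The arm moves only by the tool carry_out, never from a script. Its argument "steps" is a list of rows, each an object of numbers: "x", "y", "z": the shift along the world's x, y, z in cm; "twist": the turn about the world's z in degrees. In form: [{"x": .., "y": .., "z": .., "twist": ..}, ...]. A call has 1 to 8 rows; each row shifts and turns the commanded pose from where the row before left it; what a row does not reach is not made up. A row lasts 1/12 s, in which the tool goes at most 41.7 mm and 7.16 degrees, less where a joint would pass 70% of its speed; a pose out of reach is approached as far as the arm can. A call is refused whole if a number of a shift passes 4.17 or a number of a turn 7.16, either way. A call with a gripper value outside its range is refused whole. "fingers" is the closure, from 0 (fully open) to 1 (shut), set as the call begins (left out, the last holds). The fingers move at their own pace and stop on an object; "squeeze" is the grip in N (left out, the last holds). Time passes only in rows, so rows that do not move let the fingers close. It gives the time, the measured TCP pose, the force, the opening and the grip force at its end, in the units of the state.
- get_state(): the state, without advancing time (a new reading comes with each control period).
- optics.get_image(name): name is "side" or "top" or "wrist"; returns a dict with "pixels" (480x640x3 uint8, red, green, blue), "intrinsics" (3x3 intrinsics, pixels), "R" (3x3) and "t" (3): a world point X has camera coordinates R X + t; the wrist camera has in their place "mount" (4x4, takes a point from camera to tool coordinates, whose origin is the TCP and whose axes are the flange's). Camera axes: x right, y down, z forward; pixel columns grow to the right and rows downward; lengths in m; the calibration is good to about 2 mm. A picture is of the moment at which its call begins: read the wrist's pose just before it. There is no depth.
- sign_off(): hands the job in; it is judged then, once.
The state is a dict: "t": time; "q": joint angles; "joint_velocities": joint speeds; "joint_efforts": joint torques, N m; "tool_pos": TCP position; "tool_rot": TCP orientation; "force": force on the tool from outside, world axes, zero at the start; "wrist_torque": the same for the moment, N m; "finger_gap": opening from 0.0 (shut) to 1.0 (fully open); "grasp_force": force on a finger pad.
Only numpy, scipy, OpenCV 4.12 (cv2) and the standard library are available. Lean on these libraries where they do the work, as an engineer would, in place of code of your own. Each camera call takes 0.05 s, during which the arm holds its last target. There are 200 camera calls.

## Task

Get the parts washer ready and start it: first turn its free-spinning drive wheel until the hidden white index mark stands at the very top and let it rest there (the agitator is then parked for loading), then lay every fuel injector from the bench down in the washer's basket, flat on the basket floor and not on top of one another. Then slide the power slider level with the brass pointer, and last press the start button right down. The wheel's mark must still be at the top at the end; leave the spark plug and socket out of it and do not knock over the glass jar.

Things in the scene. Friction and masses are not known exactly. Their poses are not given: they have to be found in the camera images.
- washer: Fixed parts washer: open steel tub (220 x 220 mm, 6 mm walls, rim 100 mm above the table) and, joined to its own -y side, a blue drive housing (180 x 110 mm, flat top 95 mm up) out of which an upright wheel rises. Origin on the table at mid-width; tub centre at its own (0, 75 mm), wheel centre at its own (0, -115 mm, 90 mm up). z up. Place and yaw vary.
- basket (a point): Centre of the tub's flat inner floor (perforated basket floor, 51 mm above the table); axes as the washer's. The inside measures 208 x 208 mm; the rim is 49 mm above this floor.
- wheel: Free-spinning dark steel pulley, radius 70 mm, 24 mm wide, flat side faces; its top 65 mm stand clear of the housing (top of rim 160 mm above table). Turns endlessly about its own y (the washer's y, level), almost no resistance, stays where stopped; pinch the rim across its width or drag it. Origin on the axle, mid-width; its z points from axle to index mark: mark at top = z straight up.
- wheel_mark (a point): The index mark: a short white bar painted across the rim and 15 mm down both faces, 6 mm wide, the only one on the wheel. This point is on the rim, 70 mm from the axle. At the start it is in the lower half, hidden inside the housing.
- control: Fixed grey control box on the table at the right, 100 x 240 mm, top 50 mm above the table; origin centre of the underside; its own y is its long side and points away from the robot, its z up. Carries the slider track, pointer clip and start button.
- slider (a joint): Power slider's travel along the box's +y, m, 0 (end nearest the button, and nearest the robot) to 0.10; friction about 1.5 N, stays where it is left. The pointer stands somewhere at 0.05 to 0.09.
- slider_top (a point): Centre of the top of the slider's black grip, a block 28 mm across the track, 20 mm along it and 40 mm high, on a 14 mm high track (grip's top about 105 mm above the table).
- pointer: Small fixed brass pointer clip on the control box beside the track (6 mm high, its nib points at the track); origin at its underside. Its y axis runs along the track as the box's y. The slider is set when the grip's middle is level with it along y.
- button (a joint): Start button's travel when pressed down, m: 0 released, 0.006 fully down; spring, about 5 N fully down, returns by itself. Pressed counts from 0.004.
- button_top (a point): Centre of the top of the round grey start button (diameter 28 mm, top about 72 mm above the table), at the end of the control box nearest the robot.
- inj1_mid (a point): Injector 1 (absent in some runs): lies on the table. Orange body block 34 x 20 x 20 mm with steel ends, 66 mm long along its own x, and a 12 mm wide connector stub standing up slantwise to 30 mm above the underside. About 60 g. Point: centre of the 20 mm block, 10 mm above the underside; x along the injector, y across it, z up as it lies.
- inj1: The same injector 1; origin at the centre of its underside.
- inj2_mid (a point): Injector 2 (absent in some runs): lies on the table. Orange body block 34 x 20 x 20 mm with steel ends, 66 mm long along its own x, and a 12 mm wide connector stub standing up slantwise to 30 mm above the underside. About 60 g. Point: centre of the 20 mm block, 10 mm above the underside; x along the injector, y across it, z up as it lies.
- inj2: The same injector 2; origin at the centre of its underside.
- inj3_mid (a point): Injector 3 (absent in some runs): lies on the table. Orange body block 34 x 20 x 20 mm with steel ends, 66 mm long along its own x, and a 12 mm wide connector stub standing up slantwise to 30 mm above the underside. About 60 g. Point: centre of the 20 mm block, 10 mm above the underside; x along the injector, y across it, z up as it lies.
- inj3: The same injector 3; origin at the centre of its underside.
- inj4_mid (a point): Injector 4 (absent in some runs): lies on the table. Orange body block 34 x 20 x 20 mm with steel ends, 66 mm long along its own x, and a 12 mm wide connector stub standing up slantwise to 30 mm above the underside. About 60 g. Point: centre of the 20 mm block, 10 mm above the underside; x along the injector, y across it, z up as it lies.
- inj4: The same injector 4; origin at the centre of its underside.
- inj5_mid (a point): Injector 5 (absent in some runs): lies on the table. Orange body block 34 x 20 x 20 mm with steel ends, 66 mm long along its own x, and a 12 mm wide connector stub standing up slantwise to 30 mm above the underside. About 60 g. Point: centre of the 20 mm block, 10 mm above the underside; x along the injector, y across it, z up as it lies.
- inj5: The same injector 5; origin at the centre of its underside.
- jar: Glass jar with steel lid standing at the far side, 68 mm diameter, 90 mm high, loose; origin under its centre.
- plug_mid (a point): A spark plug lying on the bench among the injectors, to be left out: steel with a white ceramic end, 72 mm long, 20 mm wide; point on its axis, 10 mm above the table.
- socket_mid (a point): A steel socket standing on the bench, to be left out: 28 mm diameter, 30 mm high; point at its centre.
Mind the look-alikes: they are no part of the job. What is shaped like the inj1 but turquoise is not meant.

How it is judged:
On the way, in this order (a step that is already met when the one before it is completed fails the run):
1. the wheel rests, let go, with its mark at the top (angle between wheel's own z axis and vertical below 0.1 rad and angular speed of wheel below 0.15 rad/s and contact force between the fingers and wheel below 0.3 N), for 0.5 s.
2. every injector lies flat on the basket floor (x of inj1_mid in the frame of basket between -0.1 and 0.1 m and y of inj1_mid in the frame of basket between -0.1 and 0.1 m and z of inj1_mid in the frame of basket between 0 and 0.026 m and linear speed of each of inj1, inj2, inj3, inj4, inj5 below 0.05 m/s and x of inj2_mid in the frame of basket between -0.1 and 0.1 m and y of inj2_mid in the frame of basket between -0.1 and 0.1 m and z of inj2_mid in the frame of basket between 0 and 0.026 m and x of inj3_mid in the frame of basket between -0.1 and 0.1 m and y of inj3_mid in the frame of basket between -0.1 and 0.1 m and z of inj3_mid in the frame of basket between 0 and 0.026 m and x of inj4_mid in the frame of basket between -0.1 and 0.1 m and y of inj4_mid in the frame of basket between -0.1 and 0.1 m and z of inj4_mid in the frame of basket between 0 and 0.026 m and x of inj5_mid in the frame of basket between -0.1 and 0.1 m and y of inj5_mid in the frame of basket between -0.1 and 0.1 m and z of inj5_mid in the frame of basket between 0 and 0.026 m), for 0.3 s.
3. the slider stands level with the pointer (y of slider_top in the frame of pointer between -0.005 and 0.005 m), for 0.3 s.
4. the start button is pressed down (value of joint button above 0.004 m), for 0.05 s.
At the end, for the whole second after the job is handed in: Wheel at rest, mark within 0.10 rad of straight up; every injector present lies still in the tub, centre under 26 mm above its floor (not stacked or leaning); slider grip within 5 mm of the pointer along the track; button released; spark plug and socket not in the tub (all of step 2 and all of step 3 and angle between wheel's own z axis and vertical below 0.1 rad and angular speed of wheel below 0.15 rad/s and value of joint button below 0.002 m and not (x of plug_mid in the frame of basket between -0.104 and 0.104 m and y of plug_mid in the frame of basket between -0.104 and 0.104 m) and not (x of socket_mid in the frame of basket between -0.104 and 0.104 m and y of socket_mid in the frame of basket between -0.104 and 0.104 m)); the robot touches nothing.
It fails at once if the glass jar is knocked over (angle between jar's own z axis and vertical above 0.6 rad).
Of inj1, inj2, inj3, inj4, inj5 only 3 to 5 are there at a start; the rules pass over those that are not, and their reading is None.
At some moment in a run one of inj1, inj2, inj3, inj4, inj5 may be knocked a few centimetres aside while the robot is not near it.
Once in a run the grip may slacken for a moment while it holds something.
It also fails if it takes over 210 s, if anything falls off the work surface, if the arm or the gripper's body presses on something with over 40 N, if the wrist force passes 120 N, or if a joint passes its speed limit or range.

## Working session

There is one attempt and no reset: what is moved stays moved. The work goes in short steps, Python scripts to look and compute and a tool call to move; the robot and the scene stay as the last step left them, time stands still between calls to the robot, and variables do not carry over. Pictures are saved under pics/ and viewed, at most 15 in all, crops included, and the job is handed in when it is done.

Besides the shell and the picture viewer there is one more tool, called after "Emit:" in YAML: its name, and indented under it one key for each argument. carry_out: Moves the arm, as the interface text tells. Its arguments: {"type":"object","properties":{"steps":{"type":"array","items":{"type":"object","properties":{"x":{"type":"number"},"y":{"type":"number"},"z":{"type":"number"},"twist":{"type":"number"}}}},"fingers":{"type":"number"},"squeeze":{"type":"number"}},"required":["steps"]}

```bash
mkdir -p pics; cat > h.py <<'E'
import numpy as np, cv2
from station import get_state, optics, sign_off
from scipy.spatial.transform import Rotation as Ro
def shot(n,f=None):
    s=get_state(); im=optics.get_image(n)
    if n=='wrist':
        T=np.eye(4);T[:3,:3]=Ro.from_rotvec(s['tool_rot']).as_matrix();T[:3,3]=s['tool_pos']
        C=T@np.array(im['mount']);R=C[:3,:3].T;t=-R@C[:3,3]
    else: R,t=np.array(im['R']),np.array(im['t'])
    K=np.array(im['intrinsics'])
    if f:
        cv2.imwrite('pics/'+f+'.png',np.array(im['pixels'])[:,:,::-1]); np.savez('pics/'+f+'.npz',K=K,R=R,t=t)
    return np.array(im['pixels']),K,R,t
def w(f,u,v,z):
    c=np.load('pics/'+f+'.npz');K,R,t=c['K'],c['R'],c['t']
    d=R.T@np.linalg.inv(K)@np.array([u,v,1.]);o=-R.T@t
    return (o+d*(z-o[2])/d[2])
def px(f,P):
    c=np.load('pics/'+f+'.npz');p=c['K']@(c['R']@np.array(P)+c['t']);return p[:2]/p[2]
E
python3 - <<'E'
from h import *
for n in ('top','side'):
    p,K,R,t=shot(n,n+'0'); print(n,K[0,0],-R.T@t,R[2])
s=get_state();print(s['t'],s['tool_pos'],s['tool_rot'],s['q'],s['finger_gap'])
E
```

```text
top 433.9401775049779 [ 0.38293897 -0.05530148  1.03717135] [ 0.18116767  0.01375147 -0.98335608]
side 478.2292603265367 [ 0.1461993  -0.65266235  0.64098576] [ 0.44270493  0.68370307 -0.58014003]
0.1 [0.20795149 0.61538546 0.22175401] [-5.09508611e-01 -3.09988013e+00  2.28553587e-03] [-1.3441838   0.33382704  0.03988338  1.46618873 -0.01338033  1.34330246
 -0.05848149] 0.9958331745861744
```

View pics/top0.png

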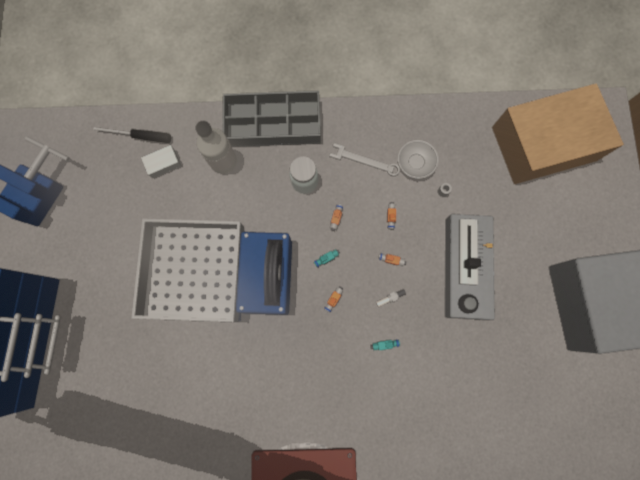

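View pics/side0.png

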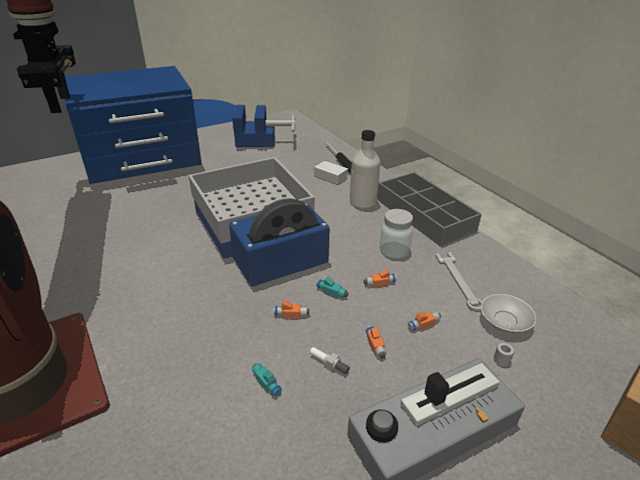

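The top view shows four orange injectors at about (337,217), (392,215), (393,259) and (334,298). The turquoise look-alikes are at (327,258) and (385,345), the plug at (392,297), and the washer tub at (190,270) with the wheel at (274,272). The control box is at (470,267), with the grip at (472,263) and the brass pointer at (489,245).

```bash
python3 - <<'E'
from h import *
i=cv2.imread('pics/top0.png')
cv2.imwrite('pics/c1.png',cv2.resize(i[190:350,230:500],None,fx=2.95,fy=2.95,interpolation=cv2.INTER_CUBIC))
hsv=cv2.cvtColor(i,cv2.COLOR_BGR2HSV)
m=cv2.inRange(hsv,(5,130,90),(20,255,255)); m[:,:305]=0;m[:,430:]=0
n,l,st,ce=cv2.connectedComponentsWithStats(m)
for k in range(1,n):
    if st[k,4]<15: continue
    print(st[k,4],ce[k].round(1),w('top0',*ce[k],.012).round(4))
for n_,u,v,z in [('tubTL',143,221,.1),('tubTR',241,221,.1),('tubBR',239,322,.1),('tubBL',134,321,.1),('hTR',290,234,.095),('hBR',289,314,.095),('hTL',243,233,.095),('hBL',239,312,.095),('wtop',265,241,.14),('grip',472,262,.105),('ptr',489,245,.053),('btn',468,302,.072),('cTL',452,215,.05),('cTR',493,216,.05),('cBR',494,319,.05),('cBL',447,319,.05),('jar',303,167,.09)]:
    print(n_,w('top0',u,v,z).round(4))
s=get_state();print(Ro.from_rotvec(s['tool_rot']).as_matrix().round(3))
E
```

```text
98 [391.5 214.8] [ 0.6454 -0.2268  0.012 ]
79 [336.5 216.2] [ 0.6463 -0.0935  0.012 ]
96 [392.6 259.2] [ 0.5363 -0.2229  0.012 ]
105 [333.8 298.7] [ 0.4469 -0.0796  0.012 ]
tubTL [0.627  0.3428 0.1   ]
tubTR [0.6197 0.1228 0.1   ]
tubBR [0.3979 0.1264 0.1   ]
tubBL [0.4065 0.3525 0.1   ]
hTR [0.5876 0.0144 0.095 ]
hBR [0.4119 0.0196 0.095 ]
hTL [0.5933 0.1192 0.095 ]
hBL [0.4193 0.1275 0.095 ]
wtop [0.5644 0.0642 0.14  ]
grip [ 0.511  -0.3779  0.105 ]
ptr [ 0.5562 -0.4382  0.053 ]
btn [ 0.4273 -0.3724  0.072 ]
cTL [ 0.6304 -0.361   0.05  ]
cTR [ 0.6248 -0.4555  0.05  ]
cBR [ 0.389  -0.4337  0.05  ]
cBL [ 0.392  -0.3296  0.05  ]
jar [ 0.7452 -0.0179  0.09  ]
[[-0.947  0.32  -0.   ]
 [ 0.32   0.947 -0.001]
 [-0.    -0.001 -1.   ]]
```

View pics/c1.png

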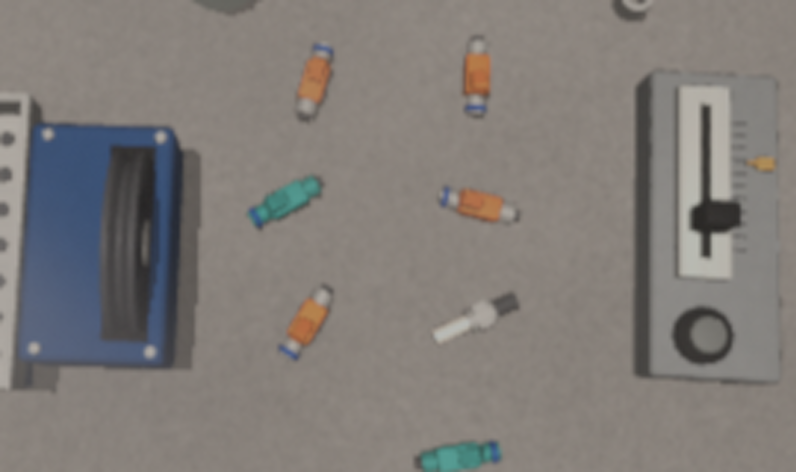

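Emit:
carry_out:
  steps:
    - {"x": 1.57,"y": -3.56,"twist": 1.06}
    - {"x": 1.57,"y": -3.56,"twist": 1.06}
    - {"x": 1.57,"y": -3.56,"twist": 1.06}
    - {"x": 1.57,"y": -3.56,"twist": 1.06}
    - {"x": 1.57,"y": -3.56,"twist": 1.06}
    - {"x": 1.57,"y": -3.56,"twist": 1.06}
    - {"x": 1.57,"y": -3.56,"twist": 1.06}
    - {"x": 1.57,"y": -3.56,"twist": 1.06}
  fingers: 0
  squeeze: 10

```text
invalid input at $.steps[0]: expected keys x, y, z, twist
```

Emit:
carry_out:
  steps:
    - {"x": 1.57,"y": -3.56,"twist": 1.06}
    - {"x": 1.57,"y": -3.56,"twist": 1.06}
    - {"x": 1.57,"y": -3.56,"twist": 1.06}
    - {"x": 1.57,"y": -3.56,"twist": 1.06}
    - {"x": 1.57,"y": -3.56,"twist": 1.06}
    - {"x": 1.57,"y": -3.56,"twist": 1.06}
    - {"x": 1.57,"y": -3.56,"twist": 1.06}
    - {"x": 1.57,"y": -3.56,"twist": 1.06}

```text
invalid input at $.steps[0]: expected keys x, y, z, twist
```

Emit:
carry_out:
  steps:
    - {}
    - {}

```text
invalid input at $.steps[0]: expected keys x, y, z, twist
```

```bash
python3 - <<'E'
from h import *
s=get_state();print(s['tool_pos'],Ro.from_rotvec(s['tool_rot']).as_matrix().round(3))
shot('wrist','w1')
E
```

```text
[0.20795149 0.61538546 0.22175401] [[-0.947  0.32  -0.   ]
 [ 0.32   0.947 -0.001]
 [-0.    -0.001 -1.   ]]
```

View pics/w1.png

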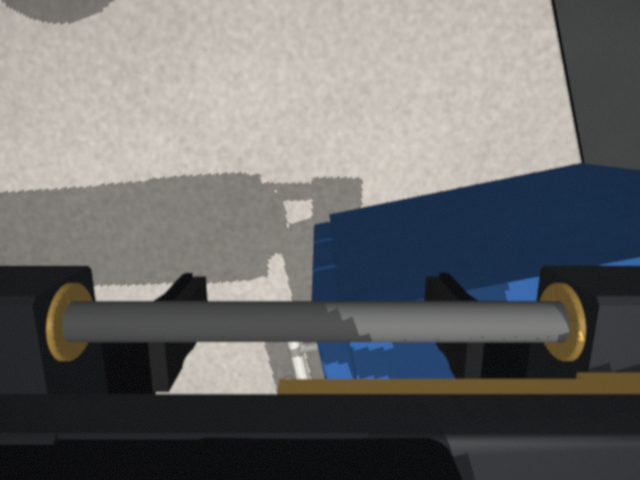

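The wrist picture shows only the drawer cabinet and the fingers, at about (180,330) and (460,330). The move was refused because every row needs all four keys.

Emit:
carry_out:
  steps:
    - {"x": 1.57,"y": -3.56,"z": 0,"twist": 1.06}
    - {"x": 1.57,"y": -3.56,"z": 0,"twist": 1.06}
    - {"x": 1.57,"y": -3.56,"z": 0,"twist": 1.06}
    - {"x": 1.57,"y": -3.56,"z": 0,"twist": 1.06}
    - {"x": 1.57,"y": -3.56,"z": 0,"twist": 1.06}
    - {"x": 1.57,"y": -3.56,"z": 0,"twist": 1.06}
    - {"x": 1.57,"y": -3.56,"z": 0,"twist": 1.06}
    - {"x": 1.57,"y": -3.56,"z": 0,"twist": 1.06}
  fingers: 0
  squeeze: 10

```text
t: 0.82
tool_pos: [0.334, 0.329, 0.2224]
tool_rot: [-0.277, -3.129, -0.0]
force: [0.2, -0.2, 0.5]
finger_gap: 1.0
grasp_force: 0.0
```

Emit:
carry_out:
  steps:
    - {"x": 1.57,"y": -3.56,"z": 0,"twist": 1.06}
    - {"x": 1.57,"y": -3.56,"z": 0,"twist": 1.06}
    - {"x": 1.57,"y": -3.56,"z": 0,"twist": 1.06}
    - {"x": 1.57,"y": -3.56,"z": 0,"twist": 1.06}
    - {"x": 1.57,"y": -3.56,"z": 0,"twist": 1.06}
    - {"x": 1.57,"y": -3.56,"z": 0,"twist": 1.06}
    - {"x": 1.57,"y": -3.56,"z": 0,"twist": 1.06}
    - {"x": 1.57,"y": -3.56,"z": 0,"twist": 1.06}

```text
t: 1.48
tool_pos: [0.4595, 0.0442, 0.2227]
tool_rot: [0.045, 3.141, 0.001]
force: [0.7, 1.1, 0.4]
finger_gap: 1.0
grasp_force: 0.0
```

Emit:
carry_out:
  steps:
    - {"x": 0,"y": 0,"z": 0,"twist": 0}
    - {"x": 0,"y": 0,"z": 0,"twist": 0}

```text
t: 1.65
tool_pos: [0.4596, 0.044, 0.2225]
tool_rot: [-0.054, -3.141, -0.0]
force: [-0.2, 1.8, 0.3]
finger_gap: 0.998
grasp_force: 0.0
```

```bash
python3 - <<'E'
from h import *
s=get_state();print(s['tool_pos'],s['q'],Ro.from_rotvec(s['tool_rot']).as_matrix().round(3))
shot('wrist','w2')
for P in [(.507,.046,.16),(.57,.046,.115)]: print(px('w2',P),px('top0',P),px('side0',P))
E
```

```text
[0.45962468 0.04402022 0.22250096] [-0.7979781  -0.09409734  0.57738584  1.92492509  0.05326708  1.29601688
  1.29919717] [[-0.999  0.035 -0.   ]
 [ 0.035  0.999  0.   ]
 [ 0.     0.    -1.   ]]
[320.54187864 337.13985605] [272.76963332 266.39261519] [286.81324285 203.26543406]
[322.60458867 389.36916848] [274.88745823 240.46297278] [314.82653981 214.09648108]
```

View pics/w2.png

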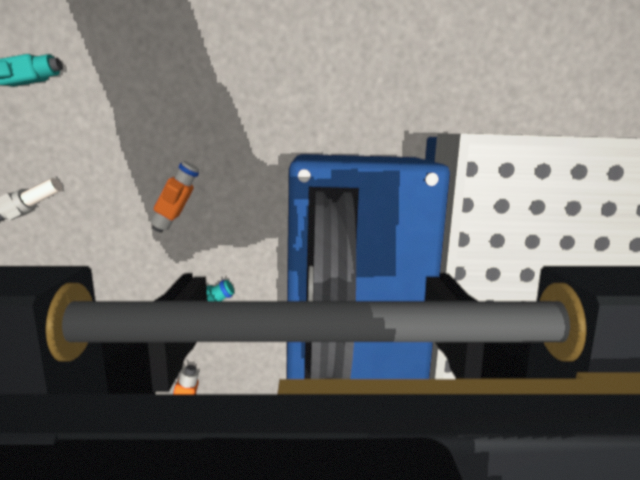

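```bash
python3 - <<'E'
from h import *
for u,v,z in [(292,160,.095),(445,163,.095),(304,176,.095),(432,180,.095),(288,370,.095),(314,250,.135),(356,250,.135),(312,360,.157),(358,290,.157),(313,290,.157),(312,190,.095),(357,190,.095)]: print(u,v,w('w2',u,v,z).round(4))
for u,v,z in [(247,237,.095),(285,236,.095),(243,309,.095),(281,310,.095),(265,240,.12),(283,241,.11)]: print(u,v,w('top0',u,v,z).round(4))
E
```

```text
292 160 [0.4112 0.0308 0.095 ]
445 163 [0.4166 0.1321 0.095 ]
304 176 [0.422  0.0383 0.095 ]
432 180 [0.4276 0.1238 0.095 ]
288 370 [0.5659 0.0205 0.095 ]
314 250 [0.4624 0.0437 0.135 ]
356 250 [0.4633 0.0689 0.135 ]
312 360 [0.5229 0.0405 0.157 ]
358 290 [0.4804 0.0678 0.157 ]
313 290 [0.4796 0.0427 0.157 ]
312 190 [0.4316 0.0433 0.095 ]
357 190 [0.4326 0.0736 0.095 ]
247 237 [0.5839 0.1102 0.095 ]
285 236 [0.5834 0.0256 0.095 ]
243 309 [0.4254 0.1188 0.095 ]
281 310 [0.4209 0.0367 0.095 ]
265 240 [0.5707 0.0668 0.12  ]
283 241 [0.5692 0.0288 0.11  ]
```

Emit:
carry_out:
  steps:
    - {"x": -0.5,"y": 1.0,"z": -2.8,"twist": -1}
    - {"x": 0,"y": 0,"z": -3,"twist": 0}
    - {"x": 0,"y": 0,"z": -3,"twist": 0}
    - {"x": 0,"y": 0,"z": -2.9,"twist": 0}
    - {"x": 0,"y": 0,"z": 0,"twist": 0}
    - {"x": 0,"y": 0,"z": 0,"twist": 0}

```text
t: 2.2
tool_pos: [0.453, 0.0569, 0.105]
tool_rot: [-0.072, -3.138, 0.002]
force: [0.1, -0.4, 0.6]
finger_gap: 1.0
grasp_force: 0.0
```

Emit:
carry_out:
  steps:
    - {"x": 0,"y": 0,"z": 0,"twist": 0}
    - {"x": 0,"y": 0,"z": 0,"twist": 0}
    - {"x": 0,"y": 0,"z": 0,"twist": 0}
    - {"x": 0,"y": 0,"z": 0,"twist": 0}
    - {"x": 0,"y": 0,"z": 0,"twist": 0}
    - {"x": 0,"y": 0,"z": 0,"twist": 0}
    - {"x": 0,"y": 0,"z": 0,"twist": 0}
    - {"x": 0,"y": 0,"z": 0,"twist": 0}
  fingers: 1

```text
t: 2.87
tool_pos: [0.4543, 0.0562, 0.1056]
tool_rot: [0.074, 3.141, 0.0]
force: [0.2, -0.4, -1.0]
finger_gap: 0.48
grasp_force: 0.0
```

Emit:
carry_out:
  steps:
    - {"x": 0,"y": 0,"z": 0,"twist": 0}
    - {"x": 0,"y": 0,"z": 0,"twist": 0}
    - {"x": 0,"y": 0,"z": 0,"twist": 0}
    - {"x": 0,"y": 0,"z": 0,"twist": 0}
    - {"x": 0,"y": 0,"z": 0,"twist": 0}
    - {"x": 0,"y": 0,"z": 0,"twist": 0}

```text
t: 3.37
tool_pos: [0.4542, 0.0556, 0.1055]
tool_rot: [-0.075, -3.14, 0.001]
force: [0.3, -4.8, -0.0]
finger_gap: 0.275
grasp_force: 10.0
```

Emit:
carry_out:
  steps:
    - {"x": 0.94,"y": -0.05,"z": 1.02,"twist": 0}
    - {"x": 1.15,"y": -0.06,"z": 0.77,"twist": 0}
    - {"x": 1.3,"y": -0.07,"z": 0.48,"twist": 0}
    - {"x": 1.38,"y": -0.08,"z": 0.16,"twist": 0}
    - {"x": 1.38,"y": -0.08,"z": -0.16,"twist": 0}
    - {"x": 1.3,"y": -0.07,"z": -0.48,"twist": 0}
    - {"x": 1.15,"y": -0.06,"z": -0.77,"twist": 0}
    - {"x": 0.94,"y": -0.05,"z": -1.02,"twist": 0}

```text
t: 4.03
tool_pos: [0.5497, 0.0497, 0.1051]
tool_rot: [-0.076, -3.139, 0.002]
force: [-4.7, -4.5, 1.2]
finger_gap: 0.277
grasp_force: 10.0
```

Emit:
carry_out:
  steps:
    - {"x": 0,"y": 0,"z": 0,"twist": 0}
    - {"x": 0,"y": 0,"z": 0,"twist": 0}

```text
t: 4.2
tool_pos: [0.5497, 0.0497, 0.1046]
tool_rot: [-0.076, -3.14, 0.003]
force: [0.3, -5.9, -1.3]
finger_gap: 0.275
grasp_force: 10.0
```

```bash
python3 - <<'E'
from h import *
a=shot('side','s1')[0][120:300,170:410];b=shot('top','t1')[0][200:340,200:420]
a=cv2.resize(a,None,fx=2,fy=2,interpolation=2);b=cv2.resize(b,(480,305),interpolation=2)
cv2.imwrite('pics/c2.png',np.hstack([a,cv2.copyMakeBorder(b,0,55,0,0,0)[:, :310]])[:,:,::-1])
E
```

```text
(no output)
```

View pics/c2.png

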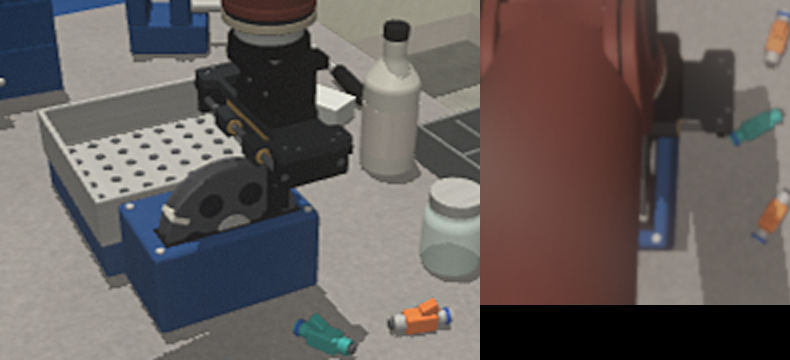

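The mark has appeared on the robot side of the wheel at side-image pixel about (257,228).

```bash
cat >> h.py <<'E'
WC=np.array([.502,.0505,.09]);YA=np.array([.055,.998,0])
def face(f,u,v,off=-.012):
    c=np.load('pics/'+f+'.npz');K,R,t=c['K'],c['R'],c['t']
    d=R.T@np.linalg.inv(K)@np.array([u,v,1.]);o=-R.T@t
    return o+d*((WC+off*YA-o)@YA)/(d@YA)
def mark(f,box):
    i=cv2.imread('pics/'+f+'.png');x0,x1,y0,y1=box
    g=i[y0:y1,x0:x1].astype(int)
    m=(g.min(2)>110)
    for v,u in np.argwhere(m):
        p=face(f,u+x0,v+y0)-WC; print(u+x0,v+y0,g[v,u],'r',(np.hypot(p[0],p[2])*1e3).round(1),'th',np.degrees(np.arctan2(p[0],p[2])).round(1))
E
python3 - <<'E'
from h import *
i=cv2.imread('pics/s1.png')
mark('s1',(248,266,218,242))
E
```

```text
252 222 [140 142 140] r 89.1 th -52.4
251 223 [152 148 142] r 89.9 th -54.1
252 223 [167 189 194] r 87.9 th -53.6
253 223 [156 172 178] r 86.0 th -53.2
254 223 [114 123 124] r 84.1 th -52.7
251 224 [162 167 165] r 88.7 th -55.3
252 224 [172 195 201] r 86.8 th -54.9
253 224 [178 197 201] r 84.9 th -54.4
254 224 [183 202 205] r 82.9 th -54.0
255 224 [167 184 187] r 81.0 th -53.5
256 224 [123 133 137] r 79.1 th -53.0
251 225 [128 123 118] r 87.6 th -56.5
252 225 [151 170 175] r 85.7 th -56.1
253 225 [172 190 195] r 83.7 th -55.7
254 225 [181 199 205] r 81.8 th -55.3
255 225 [198 218 222] r 79.8 th -54.9
256 225 [175 192 196] r 77.9 th -54.4
252 226 [130 144 149] r 84.6 th -57.4
253 226 [176 193 199] r 82.6 th -57.1
254 226 [170 187 192] r 80.7 th -56.7
255 226 [172 190 194] r 78.7 th -56.3
256 226 [143 154 157] r 76.7 th -55.8
253 227 [159 173 178] r 81.6 th -58.4
254 227 [173 191 195] r 79.6 th -58.1
255 227 [173 189 194] r 77.6 th -57.7
256 227 [153 166 169] r 75.6 th -57.3
254 228 [156 170 173] r 78.6 th -59.5
255 228 [177 196 200] r 76.6 th -59.2
256 228 [169 184 189] r 74.6 th -58.8
257 228 [128 139 143] r 72.6 th -58.4
254 229 [119 130 130] r 77.6 th -61.0
255 229 [162 179 183] r 75.6 th -60.7
256 229 [153 167 171] r 73.6 th -60.3
257 229 [124 136 139] r 71.5 th -60.0
258 229 [113 123 125] r 69.5 th -59.6
259 229 [112 123 125] r 67.5 th -59.2
260 229 [111 122 124] r 65.5 th -58.8
261 229 [111 122 124] r 63.4 th -58.4
255 230 [120 130 132] r 74.7 th -62.2
256 230 [138 151 155] r 72.6 th -61.9
257 230 [122 134 136] r 70.6 th -61.6
258 230 [123 136 138] r 68.5 th -61.3
259 230 [123 136 138] r 66.5 th -61.0
260 230 [123 134 138] r 64.4 th -60.6
261 230 [124 137 140] r 62.4 th -60.2
262 230 [123 135 138] r 60.3 th -59.8
263 230 [121 133 136] r 58.3 th -59.3
260 231 [111 121 123] r 63.5 th -62.4
261 231 [120 131 134] r 61.4 th -62.1
262 231 [126 140 143] r 59.3 th -61.7
263 231 [123 135 137] r 57.3 th -61.3
```

Emit:
carry_out:
  steps:
    - {"x": 0,"y": 0,"z": 0,"twist": 0}
    - {"x": 0,"y": 0,"z": 0,"twist": 0}
    - {"x": 0,"y": 0,"z": 0,"twist": 0}
    - {"x": 0,"y": 0,"z": 0,"twist": 0}
    - {"x": 0,"y": 0,"z": 0,"twist": 0}
    - {"x": 0,"y": 0,"z": 0,"twist": 0}
    - {"x": 0,"y": 0,"z": 0,"twist": 0}
  fingers: 0.45

```text
t: 4.88
tool_pos: [0.5497, 0.0512, 0.1056]
tool_rot: [0.074, 3.141, 0.0]
force: [0.9, 0.7, 0.3]
finger_gap: 0.545
grasp_force: 0.0
```

Emit:
carry_out:
  steps:
    - {"x": -1.0,"y": 0.05,"z": 1.7,"twist": 0}
    - {"x": -2.2,"y": 0.1,"z": 0,"twist": 0}
    - {"x": -2.3,"y": 0.1,"z": 0,"twist": 0}
    - {"x": -2.3,"y": 0.1,"z": 0,"twist": 0}
    - {"x": 0,"y": 0,"z": 0,"twist": 0}
    - {"x": 0,"y": 0,"z": 0,"twist": 0}

```text
t: 5.38
tool_pos: [0.4711, 0.055, 0.1229]
tool_rot: [0.073, 3.14, 0.002]
force: [0.4, 0.8, -0.4]
finger_gap: 0.549
grasp_force: 0.0
```

Emit:
carry_out:
  steps:
    - {"x": 0,"y": 0,"z": 0,"twist": 0}
    - {"x": 0,"y": 0,"z": 0,"twist": 0}
    - {"x": 0,"y": 0,"z": 0,"twist": 0}
    - {"x": 0,"y": 0,"z": 0,"twist": 0}
    - {"x": 0,"y": 0,"z": 0,"twist": 0}
    - {"x": 0,"y": 0,"z": 0,"twist": 0}
    - {"x": 0,"y": 0,"z": 0,"twist": 0}
    - {"x": 0,"y": 0,"z": 0,"twist": 0}
  fingers: 1

```text
t: 6.05
tool_pos: [0.472, 0.0545, 0.1225]
tool_rot: [0.075, 3.14, -0.0]
force: [4.4, 0.3, -4.7]
finger_gap: 0.28
grasp_force: 10.0
```

```bash
python3 - <<'E'
from h import *
s=get_state();print(s['tool_pos'],s['finger_gap'],s['grasp_force'])
shot('side','s2')
mark('s2',(250,270,210,242))
E
```

```text
[0.47198567 0.0544704  0.12246349] 0.2798688770550288 10.005152800586075
250 210 [180 188 191] r 109.0 th -41.8
251 210 [187 195 197] r 107.3 th -41.2
252 210 [150 157 158] r 105.6 th -40.6
254 210 [115 117 119] r 102.3 th -39.4
255 210 [143 147 150] r 100.7 th -38.8
256 210 [173 180 182] r 99.1 th -38.1
257 210 [184 192 194] r 97.4 th -37.4
258 210 [153 158 160] r 95.8 th -36.7
250 211 [181 190 192] r 107.5 th -42.6
251 211 [181 190 193] r 105.8 th -42.0
252 211 [178 186 188] r 104.1 th -41.5
253 211 [172 181 183] r 102.5 th -40.9
254 211 [180 187 190] r 100.8 th -40.2
255 211 [171 179 180] r 99.1 th -39.6
256 211 [158 165 166] r 97.5 th -38.9
257 211 [157 164 166] r 95.8 th -38.3
258 211 [115 121 123] r 94.2 th -37.5
250 212 [185 195 198] r 106.1 th -43.4
251 212 [172 181 183] r 104.3 th -42.9
252 212 [151 158 161] r 102.6 th -42.3
253 212 [148 155 158] r 101.0 th -41.7
254 212 [136 141 143] r 99.3 th -41.1
255 212 [120 125 126] r 97.6 th -40.5
250 213 [129 136 138] r 104.6 th -44.3
251 213 [116 121 123] r 102.9 th -43.8
252 223 [117 129 133] r 87.9 th -53.6
251 224 [124 132 134] r
[... 606 characters left out ...]
 r 76.6 th -59.2
254 229 [122 132 135] r 77.6 th -61.0
255 229 [132 146 150] r 75.6 th -60.7
256 229 [124 135 137] r 73.6 th -60.3
255 230 [118 130 132] r 74.7 th -62.2
256 230 [125 138 141] r 72.6 th -61.9
257 230 [122 134 137] r 70.6 th -61.6
258 230 [120 131 134] r 68.5 th -61.3
259 230 [121 133 135] r 66.5 th -61.0
260 230 [118 129 132] r 64.4 th -60.6
261 230 [117 128 130] r 62.4 th -60.2
262 230 [117 128 131] r 60.3 th -59.8
263 230 [115 127 130] r 58.3 th -59.3
258 231 [116 127 128] r 67.6 th -63.0
259 231 [123 135 138] r 65.5 th -62.8
260 231 [124 135 140] r 63.5 th -62.4
261 231 [124 137 140] r 61.4 th -62.1
262 231 [125 138 141] r 59.3 th -61.7
263 231 [122 134 136] r 57.3 th -61.3
```

Emit:
carry_out:
  steps:
    - {"x": 0.96,"y": -0.05,"z": 0.45,"twist": 0}
    - {"x": 1.02,"y": -0.06,"z": 0.27,"twist": 0}
    - {"x": 1.05,"y": -0.06,"z": 0.09,"twist": 0}
    - {"x": 1.06,"y": -0.06,"z": -0.1,"twist": 0}
    - {"x": 1.01,"y": -0.06,"z": -0.28,"twist": 0}
    - {"x": 0.95,"y": -0.05,"z": -0.46,"twist": 0}
    - {"x": 0,"y": 0,"z": 0,"twist": 0}
    - {"x": 0,"y": 0,"z": 0,"twist": 0}

```text
t: 6.77
tool_pos: [0.533, 0.0507, 0.1223]
tool_rot: [0.075, 3.14, -0.002]
force: [3.3, -1.1, -0.7]
finger_gap: 0.275
grasp_force: 10.0
```

```bash
python3 - <<'E'
from h import *
s=get_state();print(s['tool_pos'],s['force'])
a=shot('side','s3')[0][180:240,240:340]
cv2.imwrite('pics/c3.png',cv2.resize(a,None,fx=7,fy=7,interpolation=2)[:,:,::-1])
for th in (-10,0,10):
  for r in (.07,.055):
    for o in(-.012,.012):
      print(th,r,o,((px('s3',WC+YA*o+r*np.array([np.sin(np.radians(th)),0,np.cos(np.radians(th))]))-[240,180])*7).round())
E
```

```text
[0.53304029 0.05067379 0.12230954] [ 3.25694328 -1.08186021 -0.73925757]
-10 0.07 -0.012 [283. 196.]
-10 0.07 0.012 [246. 155.]
-10 0.055 -0.012 [293. 239.]
-10 0.055 0.012 [257. 198.]
0 0.07 -0.012 [322. 181.]
0 0.07 0.012 [286. 140.]
0 0.055 -0.012 [324. 227.]
0 0.055 0.012 [287. 186.]
10 0.07 -0.012 [362. 172.]
10 0.07 0.012 [325. 132.]
10 0.055 -0.012 [355. 221.]
10 0.055 0.012 [318. 180.]
```

View pics/c3.png

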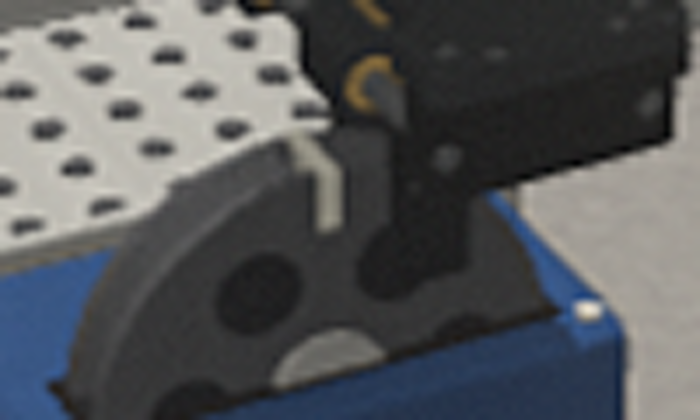

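The mark's face bar runs from (325,178) to (331,230) in the crop, against a predicted (322,181) to (324,227) for straight up, so it is within a few degrees. I'll release the wheel and check it from above.

Emit:
carry_out:
  steps:
    - {"x": 0,"y": 0,"z": 0,"twist": 0}
    - {"x": 0,"y": 0,"z": 0,"twist": 0}
    - {"x": 0,"y": 0,"z": 0,"twist": 0}
    - {"x": 0,"y": 0,"z": 0,"twist": 0}
    - {"x": 0,"y": 0,"z": 0,"twist": 0}
    - {"x": 0,"y": 0,"z": 0,"twist": 0}
    - {"x": 0,"y": 0,"z": 0,"twist": 0}
  fingers: 0.4

```text
t: 7.4
tool_pos: [0.5321, 0.0511, 0.1223]
tool_rot: [-0.074, -3.141, -0.0]
force: [-0.1, 1.2, -0.1]
finger_gap: 0.592
grasp_force: 0.0
```

Emit:
carry_out:
  steps:
    - {"x": 0,"y": 0,"z": 3,"twist": 0}
    - {"x": 0,"y": 0,"z": 3.5,"twist": 0}
    - {"x": 0,"y": 0,"z": 3.5,"twist": 0}
    - {"x": 3.5,"y": 0,"z": 2,"twist": 0}
    - {"x": 3.5,"y": 0,"z": 0,"twist": 0}
    - {"x": 3,"y": 0,"z": 0,"twist": 0}
    - {"x": 0,"y": 0,"z": 0,"twist": 0}
    - {"x": 0,"y": 0,"z": 0,"twist": 0}

```text
t: 8.07
tool_pos: [0.6328, 0.0509, 0.2409]
tool_rot: [-0.075, -3.139, 0.004]
force: [-0.1, -0.2, -0.4]
finger_gap: 0.6
grasp_force: 0.0
```

```bash
python3 - <<'E'
from h import *
s=get_state();print(s['tool_pos'],s['force'])
a=shot('side','s4')[0][180:240,240:340]
b=shot('wrist','w4')[0]
for th in (-5,0,5):
    for o in(-.012,.012):
      print(th,o,px('w4',WC+YA*o+.07*np.array([np.sin(np.radians(th)),0,np.cos(np.radians(th))])).round())
a=cv2.resize(a,(640,384),interpolation=2)
u,v=px('w4',WC+[0,0,.07]).astype(int); print(u,v)
cv2.imwrite('pics/c4.png',a[:,:,::-1])
cv2.imwrite('pics/c5.png',cv2.resize(b,None,fx=1.25,fy=1.25,interpolation=2)[:,:,::-1])
E
```

```text
[0.63276723 0.05085076 0.24093029] [-0.07642771 -0.24588903 -0.37426028]
-5 -0.012 [278.  -9.]
-5 0.012 [325.  -9.]
0 -0.012 [279.   4.]
0 0.012 [326.   4.]
5 -0.012 [280.  17.]
5 0.012 [326.  17.]
302 4
```

View pics/c5.png

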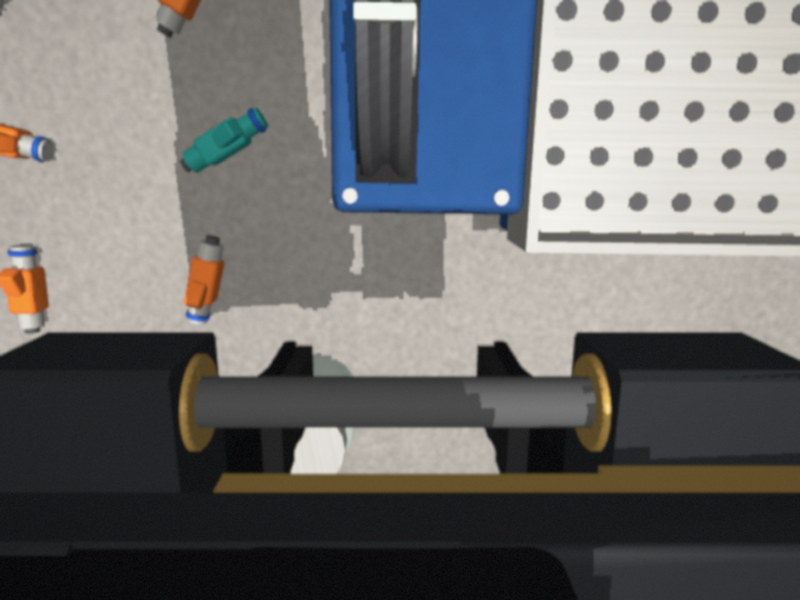

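The mark is at px (308,9) in the wrist view, against a predicted row of 4, so about +2°. The far housing screws are at (280,157) and (402,158).

```bash
python3 - <<'E'
from h import *
print(w('w4',280,157,.095),w('w4',402,158,.095), w('w4',308,8.8,.16))
i=cv2.imread('pics/s4.png')[:,:,::-1]
m=i[195:216,278:292].min(2); print(m)
hs=cv2.cvtColor(cv2.imread('pics/w4.png'),cv2.COLOR_BGR2GRAY)[0:22,300:316].mean(1);print(hs.round())
E
```

```text
[0.58187471 0.02841242 0.095     ] [0.58659945 0.11421697 0.095     ] [0.50431936 0.05336178 0.16      ]
[[176 177 179 145  89  87  79  90 145 181 176 177 184 181]
 [177 178 179 141  68  69  75  69 129 182 178 178 180 187]
 [176 177 178 171 158 161 165 164 175 190 188 187 186 188]
 [178 181 187 201 191 159 144 143 135 129 120 119 124 134]
 [170 139 165 212 219 183 114  76  78  78  67  65  75  80]
 [110  88  97 179 230 219 175  97  54  68  69  69  70  71]
 [ 77  72  62 119 199 228 219 178  98  59  70  72  73  73]
 [ 76  75  66  86 149 206 228 221 168  73  61  69  71  75]
 [ 74  75  73  78 105 155 206 230 223 175  95  82  87  89]
 [ 75  75  75  82  93 103 148 198 208 169 107  69  69  63]
 [ 75  79  85  91  93  79  81 124 140 123  88  49  54  53]
 [ 92  93  88  78  72  59  55  91 117 110  82  46  54  51]
 [ 90  76  62  57  55  50  54  93 122 113  82  48  54  55]
 [ 62  55  53  54  54  53  56  96 122 114  83  49  53  55]
 [ 51  58  55  54  56  53  56  97 125 115  84  49  54  53]
 [ 53  53  56  55  54  52  56  96 123 116  85  49  54  56]
 [ 55  56  54  57  54  54  55  97 127 117  86  49  54  54]
 [ 54  56  54  56  54  56  58  93 111  89  69  51  52  56]
 [ 54  56  55  55  56  56  52  64  65  59  55  54  54  54]
 [ 54  55  56  55  55  56  55  53  51  52  53  54  56  49]
 [ 60  57  56  56  56  56  53  54  54  56  55  56  53  47]]
[ 99. 144. 209. 239. 246. 246. 246. 246. 246. 247. 247. 247. 247. 246.
 238. 204. 140. 100.  90.  90.  90.  91.]
```

View pics/c4.png

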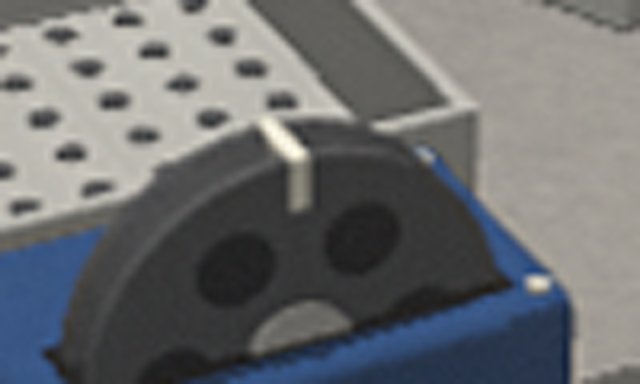

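```bash
cat >> h.py <<'E'
def inj(f,a,b):
    p,q=w(f,*a,.01),w(f,*b,.01); d=q-p
    print(f,'mid',((p+q)/2)[:2].round(4),'len',np.hypot(*d[:2]).round(4),'axis deg',(np.degrees(np.arctan2(d[1],d[0]))%180).round(1))
E
python3 - <<'E'
from h import *
c=lambda u,v:(230+u/2.95,190+v/2.95)
for n,a,b in [('A',(322,46),(305,118)),('B',(478,38),(476,115)),('C',(441,195),(519,216)),('D',(327,288),(286,355))]:
    print(n,end=' ');inj('top0',c(*a),c(*b))
d=lambda u,v:(u/1.25,v/1.25)
inj('w4',d(212,237),d(198,321));inj('w4',d(22,246),d(33,330))
s=get_state();print(s['q'])
E
```

```text
A top0 mid [ 0.6429 -0.0928] len 0.0628 axis deg 165.0
B top0 mid [ 0.6431 -0.2275] len 0.0655 axis deg 175.1
C top0 mid [ 0.5355 -0.2234] len 0.0647 axis deg 72.8
D top0 mid [ 0.4465 -0.08  ] len 0.0626 axis deg 146.5
w4 mid [ 0.6424 -0.0911] len 0.0659 axis deg 163.4
w4 mid [ 0.6431 -0.2249] len 0.0646 axis deg 175.3
[-0.66784244  0.33440604  0.67026281  1.5055707  -0.20889519  1.37541601
  1.5391661 ]
```

Emit:
carry_out:
  steps:
    - {"x": 0.25,"y": -3.56,"z": 0,"twist": -3.3}
    - {"x": 0.25,"y": -3.56,"z": 0,"twist": -3.3}
    - {"x": 0.25,"y": -3.56,"z": 0,"twist": -3.3}
    - {"x": 0.23,"y": -3.56,"z": 0,"twist": -3.3}
    - {"x": 0,"y": 0,"z": -3.9,"twist": 0}
    - {"x": 0,"y": 0,"z": -3.9,"twist": 0}
    - {"x": 0,"y": 0,"z": -3.9,"twist": 0}
    - {"x": 0,"y": 0,"z": 0,"twist": 0}
  squeeze: 15

```text
t: 8.83
tool_pos: [0.6369, -0.0899, 0.1186]
tool_rot: [-0.433, -3.101, -0.0]
force: [-0.8, 0.7, -0.5]
finger_gap: 0.603
grasp_force: 0.0
```

```bash
cat > o.py <<'E'
from h import *
# orange-block pose in a fresh wrist view
def look(f,save=True):
    s=get_state();p=shot('wrist',f)[0]
    hsv=cv2.cvtColor(p,cv2.COLOR_RGB2HSV); m=cv2.inRange(hsv,(4,150,90),(18,255,255))
    n,l,st,ce=cv2.connectedComponentsWithStats(m)
    y=Ro.from_rotvec(s['tool_rot']).as_matrix()[:,1]
    print('t',round(s['t'],2),'tcp',s['tool_pos'].round(4),'closing',(np.degrees(np.arctan2(y[1],y[0]))%180).round(1))
    for k in range(1,n):
        if st[k,4]<150 or st[k,1]>330: continue
        pts=np.array([w(f,u,v,.012)[:2] for v,u in np.argwhere(l==k)]); c=pts.mean(0)
        r=cv2.minAreaRect((pts*1e3).astype(np.float32)); 
        bx=cv2.boxPoints(r);e1,e2=bx[1]-bx[0],bx[2]-bx[1];e=e1 if np.hypot(*e1)>np.hypot(*e2) else e2
        print(st[k],'c',c.round(4),'rect',np.round(r[0],1),np.round(r[1],1),'axis',(np.degrees(np.arctan2(e[1],e[0]))%180).round(1))
E
python3 -c "
from o import *
look('w5')"
```

```text
t 8.83 tcp [ 0.6369 -0.0899  0.1186] closing 74.1
[  27  124   68   33 1847] c [ 0.5341 -0.2241] rect [ 534.5 -222.3] [39.1 19. ] axis 74.1
[ 300  222   31   59 1625] c [ 0.644  -0.0921] rect [644.5 -92.1] [19.4 38.8] axis 163.7
```

Emit:
carry_out:
  steps:
    - {"x": 0.65,"y": -0.2,"z": -3.5,"twist": 0}
    - {"x": 0,"y": 0,"z": -3.9,"twist": 0}
    - {"x": 0,"y": 0,"z": -3.0,"twist": 0}
    - {"x": 0,"y": 0,"z": -0.85,"twist": 0}
    - {"x": 0,"y": 0,"z": 0,"twist": 0}
    - {"x": 0,"y": 0,"z": 0,"twist": 0}

```text
t: 9.38
tool_pos: [0.65, -0.0935, 0.0158]
tool_rot: [0.434, 3.109, 0.0]
force: [0.2, -0.3, 1.0]
finger_gap: 0.595
grasp_force: 0.0
```

Emit:
carry_out:
  steps:
    - {"x": 0,"y": 0,"z": 0,"twist": 0}
    - {"x": 0,"y": 0,"z": 0,"twist": 0}
    - {"x": 0,"y": 0,"z": 0,"twist": 0}
    - {"x": 0,"y": 0,"z": 0,"twist": 0}
    - {"x": 0,"y": 0,"z": 0,"twist": 0}
    - {"x": 0,"y": 0,"z": 0,"twist": 0}
    - {"x": 0,"y": 0,"z": 0,"twist": 0}
    - {"x": 0,"y": 0,"z": 0,"twist": 0}
  fingers: 1

```text
t: 10.05
tool_pos: [0.6486, -0.0933, 0.013]
tool_rot: [0.435, 3.111, 0.0]
force: [-0.8, 0.2, 3.2]
finger_gap: 0.231
grasp_force: 15.0
```

Emit:
carry_out:
  steps:
    - {"x": 0,"y": 0,"z": 0,"twist": 0}
    - {"x": 0,"y": 0,"z": 0,"twist": 0}

```text
t: 10.22
tool_pos: [0.6485, -0.0934, 0.013]
tool_rot: [0.435, 3.111, 0.0]
force: [-1.9, 0.2, 3.9]
finger_gap: 0.228
grasp_force: 15.0
```

Emit:
carry_out:
  steps:
    - {"x": 0,"y": 0,"z": 0,"twist": 0}
    - {"x": 0,"y": 0,"z": 0,"twist": 0}
    - {"x": -0.4,"y": 0,"z": 0,"twist": 0}
    - {"x": 0,"y": 0,"z": -0.7,"twist": 0}
    - {"x": 0,"y": 0,"z": 0,"twist": 0}
    - {"x": 0,"y": 0,"z": 0,"twist": 0}
  fingers: 0.6

```text
t: 10.72
tool_pos: [0.6438, -0.0932, 0.005]
tool_rot: [-0.435, -3.11, 0.0]
force: [0.0, 0.2, 0.1]
finger_gap: 0.395
grasp_force: 0.0
```

Emit:
carry_out:
  steps:
    - {"x": 0,"y": 0,"z": 0,"twist": 0}
    - {"x": 0,"y": 0,"z": 0,"twist": 0}
    - {"x": 0,"y": 0,"z": 0,"twist": 0}
    - {"x": 0,"y": 0,"z": 0,"twist": 0}
    - {"x": 0,"y": 0,"z": 0,"twist": 0}
    - {"x": 0,"y": 0,"z": 0,"twist": 0}
  fingers: 1
  squeeze: 20

```text
t: 11.22
tool_pos: [0.6446, -0.0933, 0.0058]
tool_rot: [0.435, 3.111, -0.0]
force: [0.5, 0.1, 0.2]
finger_gap: 0.229
grasp_force: 20.0
```

Emit:
carry_out:
  steps:
    - {"x": 0,"y": 0,"z": 2,"twist": 0}
    - {"x": 0,"y": 0,"z": 3.2,"twist": 0}
    - {"x": 0,"y": 0,"z": 3.3,"twist": 0}
    - {"x": 0,"y": 0,"z": 3.3,"twist": 0}
    - {"x": 0,"y": 0,"z": 3.3,"twist": 0}
    - {"x": 0,"y": 0,"z": 3.3,"twist": 0}
    - {"x": 0,"y": 0,"z": 0,"twist": 0}

```text
t: 11.8
tool_pos: [0.6472, -0.0944, 0.1968]
tool_rot: [0.434, 3.102, 0.002]
force: [0.8, -0.4, -0.1]
finger_gap: 0.224
grasp_force: 20.0
```

Emit:
carry_out:
  steps:
    - {"x": -0.82,"y": 3.87,"z": 0,"twist": 1.26}
    - {"x": -0.82,"y": 3.87,"z": 0,"twist": 1.26}
    - {"x": -0.82,"y": 3.87,"z": 0,"twist": 1.26}
    - {"x": -0.82,"y": 3.87,"z": 0,"twist": 1.26}
    - {"x": -0.82,"y": 3.87,"z": 0,"twist": 1.26}
    - {"x": -0.82,"y": 3.87,"z": 0,"twist": 1.26}
    - {"x": -0.82,"y": 3.87,"z": 0,"twist": 1.26}
    - {"x": -0.82,"y": 3.87,"z": 0,"twist": 1.26}

```text
t: 12.47
tool_pos: [0.578, 0.218, 0.1897]
tool_rot: [0.158, 3.138, 0.001]
force: [1.3, 0.6, -0.5]
finger_gap: 0.226
grasp_force: 20.0
```

Emit:
carry_out:
  steps:
    - {"x": -0.82,"y": 3.87,"z": 0,"twist": 1.26}
    - {"x": -0.82,"y": 3.87,"z": 0,"twist": 1.26}
    - {"x": 0,"y": 0,"z": 0,"twist": 0}
    - {"x": 0,"y": 0,"z": 0,"twist": 0}

```text
t: 12.8
tool_pos: [0.5609, 0.2969, 0.1889]
tool_rot: [-0.082, -3.139, 0.0]
force: [-0.4, -1.2, -0.5]
finger_gap: 0.23
grasp_force: 20.0
```

Emit:
carry_out:
  steps:
    - {"x": 0.1,"y": -0.35,"z": -2,"twist": 0}
    - {"x": 0,"y": 0,"z": -3.5,"twist": 0}
    - {"x": 0,"y": 0,"z": -3.5,"twist": 0}
    - {"x": 0,"y": 0,"z": -2.5,"twist": 0}
    - {"x": 0,"y": 0,"z": -1.2,"twist": 0}
    - {"x": 0,"y": 0,"z": -0.4,"twist": 0}
    - {"x": 0,"y": 0,"z": 0,"twist": 0}
    - {"x": 0,"y": 0,"z": 0,"twist": 0}

```text
t: 13.47
tool_pos: [0.5647, 0.29, 0.0603]
tool_rot: [0.092, 3.138, 0.002]
force: [-0.0, 0.1, -0.9]
finger_gap: 0.23
grasp_force: 20.0
```

Emit:
carry_out:
  steps:
    - {"x": 0,"y": 0,"z": 0,"twist": 0}
    - {"x": 0,"y": 0,"z": 0,"twist": 0}
    - {"x": 0,"y": 0,"z": 0,"twist": 0}
    - {"x": 0,"y": 0,"z": 0,"twist": 0}
    - {"x": 0,"y": 0,"z": 0,"twist": 0}
  fingers: 0.5

```text
t: 13.88
tool_pos: [0.5636, 0.2904, 0.0592]
tool_rot: [0.09, 3.14, 0.001]
force: [1.0, 0.6, -0.3]
finger_gap: 0.475
grasp_force: 0.0
```

Emit:
carry_out:
  steps:
    - {"x": 0,"y": 0,"z": 2,"twist": 0}
    - {"x": 0,"y": 0,"z": 4,"twist": 0}
    - {"x": 0,"y": 0,"z": 4,"twist": 0}
    - {"x": 0,"y": 0,"z": 4,"twist": 0}
    - {"x": 0,"y": -2,"z": 0.5,"twist": 0}
    - {"x": -1.1,"y": -3.72,"z": 0,"twist": -3.9}
    - {"x": -1.1,"y": -3.72,"z": 0,"twist": -3.9}
    - {"x": -1.1,"y": -3.72,"z": 0,"twist": -3.9}

```text
t: 14.55
tool_pos: [0.53, 0.157, 0.2037]
tool_rot: [0.414, 3.114, 0.0]
force: [0.5, 0.8, -0.0]
finger_gap: 0.5
grasp_force: 0.0
```

Emit:
carry_out:
  steps:
    - {"x": -1.2,"y": -3.72,"z": 0,"twist": -3.9}
    - {"x": -1.2,"y": -3.72,"z": 0,"twist": -3.9}
    - {"x": -1.2,"y": -3.72,"z": 0,"twist": -3.9}
    - {"x": -1.2,"y": -3.72,"z": 0,"twist": -3.9}
    - {"x": -1.2,"y": -3.72,"z": 0,"twist": -3.9}
    - {"x": -1.2,"y": -3.72,"z": 0,"twist": -3.9}
    - {"x": -1.0,"y": -1.8,"z": 0,"twist": -3.7}
    - {"x": 0,"y": 0,"z": 0,"twist": 0}

```text
t: 15.22
tool_pos: [0.4465, -0.0874, 0.2038]
tool_rot: [-1.144, -2.925, -0.003]
force: [-0.7, -0.4, -0.8]
finger_gap: 0.5
grasp_force: 0.0
```

Emit:
carry_out:
  steps:
    - {"x": 0,"y": 0,"z": -3,"twist": 0}
    - {"x": 0,"y": 0,"z": -3,"twist": 0}
    - {"x": 0,"y": 0,"z": 0,"twist": 0}
    - {"x": 0,"y": 0,"z": 0,"twist": 0}

```text
t: 15.55
tool_pos: [0.4476, -0.0825, 0.1433]
tool_rot: [-1.127, -2.93, 0.003]
force: [-0.6, 0.9, 0.5]
finger_gap: 0.501
grasp_force: 0.0
```

```bash
python3 -c "
from o import *
look('w6')
c=w('w6',320,240,.012);print(c)
i=cv2.imread('pics/w6.png');cv2.imwrite('pics/c6.png',i)"
```

```text
t 15.55 tcp [ 0.4476 -0.0825  0.1433] closing 47.9
[ 243  213   39   53 1413] c [ 0.4272 -0.1153] rect [ 427.3 -115.4] [21.4 34.6] axis 152.4
[ 0.45475719 -0.08550758  0.012     ]
```

View pics/c6.png

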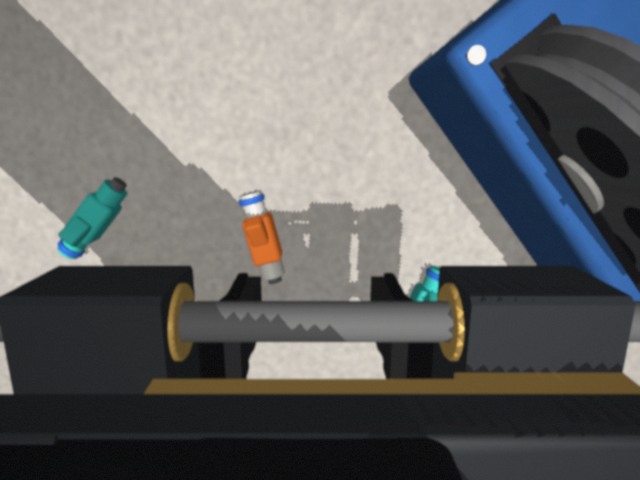

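Injector D has been knocked aside: it now lies at px (250,192)–(275,281) in the wrist view, with the plain and turquoise items around it.

```bash
python3 -c "
from h import *
inj('w6',(250,191),(275,282))"
```

```text
w6 mid [ 0.4269 -0.1147] len 0.0679 axis deg 151.3
```

Emit:
carry_out:
  steps:
    - {"x": -1.0,"y": -1.6,"z": 0,"twist": 6.7}
    - {"x": -1.05,"y": -1.6,"z": 0,"twist": 6.7}
    - {"x": 0,"y": 0,"z": -3.5,"twist": 0}
    - {"x": 0,"y": 0,"z": -3.5,"twist": 0}
    - {"x": 0,"y": 0,"z": -3.5,"twist": 0}
    - {"x": 0,"y": 0,"z": -2.3,"twist": 0}
    - {"x": 0,"y": 0,"z": 0,"twist": 0}
    - {"x": 0,"y": 0,"z": 0,"twist": 0}

```text
t: 16.27
tool_pos: [0.4284, -0.1149, 0.0166]
tool_rot: [-0.778, -3.043, 0.002]
force: [0.1, 0.2, 0.8]
finger_gap: 0.501
grasp_force: 0.0
```

Emit:
carry_out:
  steps:
    - {"x": -0.1,"y": 0,"z": -1.1,"twist": 0}
    - {"x": 0,"y": 0,"z": 0,"twist": 0}
    - {"x": 0,"y": 0,"z": 0,"twist": 0}

```text
t: 16.52
tool_pos: [0.4284, -0.1144, 0.0066]
tool_rot: [0.778, 3.042, 0.002]
force: [0.3, -0.5, 0.5]
finger_gap: 0.504
grasp_force: 0.0
```

Emit:
carry_out:
  steps:
    - {"x": 0,"y": 0,"z": 0,"twist": 0}
    - {"x": 0,"y": 0,"z": 0,"twist": 0}
    - {"x": 0,"y": 0,"z": 0,"twist": 0}
    - {"x": 0,"y": 0,"z": 0,"twist": 0}
    - {"x": 0,"y": 0,"z": 0,"twist": 0}
    - {"x": 0,"y": 0,"z": 0,"twist": 0}
    - {"x": 0,"y": 0,"z": 0,"twist": 0}
  fingers: 1

```text
t: 17.1
tool_pos: [0.4271, -0.1146, 0.005]
tool_rot: [0.779, 3.043, 0.0]
force: [-1.2, 2.0, 7.3]
finger_gap: 0.227
grasp_force: 20.0
```

Emit:
carry_out:
  steps:
    - {"x": 0,"y": 0,"z": 2,"twist": 0}
    - {"x": 0,"y": 0,"z": 3.2,"twist": 0}
    - {"x": 0,"y": 0,"z": 3.3,"twist": 0}
    - {"x": 0,"y": 0,"z": 3.3,"twist": 0}
    - {"x": 0,"y": 0,"z": 3.3,"twist": 0}
    - {"x": 0,"y": 0,"z": 3.3,"twist": 0}
    - {"x": 0,"y": 0,"z": 0.5,"twist": 0}
    - {"x": 0,"y": 0,"z": 0,"twist": 0}

```text
t: 17.77
tool_pos: [0.4282, -0.1146, 0.1955]
tool_rot: [0.778, 3.04, 0.004]
force: [0.4, -0.2, -0.0]
finger_gap: 0.225
grasp_force: 20.0
```

Emit:
carry_out:
  steps:
    - {"x": 0.4,"y": 3.75,"z": 0,"twist": 2.31}
    - {"x": 0.4,"y": 3.75,"z": 0,"twist": 2.31}
    - {"x": 0.4,"y": 3.75,"z": 0,"twist": 2.31}
    - {"x": 0.4,"y": 3.75,"z": 0,"twist": 2.31}
    - {"x": 0.4,"y": 3.75,"z": 0,"twist": 2.31}
    - {"x": 0.4,"y": 3.75,"z": 0,"twist": 2.31}
    - {"x": 0.4,"y": 3.75,"z": 0,"twist": 2.31}
    - {"x": 0.4,"y": 3.75,"z": 0,"twist": 2.31}

```text
t: 18.43
tool_pos: [0.4581, 0.1866, 0.1916]
tool_rot: [-0.277, -3.127, 0.003]
force: [0.1, 0.5, -0.2]
finger_gap: 0.23
grasp_force: 20.0
```

Emit:
carry_out:
  steps:
    - {"x": 0.4,"y": 3.75,"z": 0,"twist": 2.31}
    - {"x": 0.4,"y": 3.75,"z": 0,"twist": 2.31}
    - {"x": 0.4,"y": 3.75,"z": 0,"twist": 2.31}
    - {"x": 0,"y": 0,"z": 0,"twist": 0}
    - {"x": 0,"y": 0,"z": 0,"twist": 0}
    - {"x": 0,"y": 0,"z": 0,"twist": 0}

```text
t: 18.93
tool_pos: [0.4707, 0.2965, 0.1917]
tool_rot: [-0.092, -3.139, 0.005]
force: [0.2, -0.8, -0.3]
finger_gap: 0.232
grasp_force: 20.0
```

Emit:
carry_out:
  steps:
    - {"x": 0,"y": 0,"z": -2.2,"twist": 0}
    - {"x": 0,"y": 0,"z": -3.5,"twist": 0}
    - {"x": 0,"y": 0,"z": -3.5,"twist": 0}
    - {"x": 0,"y": 0,"z": -2.5,"twist": 0}
    - {"x": 0,"y": 0,"z": -1.2,"twist": 0}
    - {"x": 0,"y": 0,"z": -0.4,"twist": 0}
    - {"x": 0,"y": 0,"z": 0,"twist": 0}
    - {"x": 0,"y": 0,"z": 0,"twist": 0}

```text
t: 19.6
tool_pos: [0.4719, 0.2979, 0.0621]
tool_rot: [0.092, 3.139, 0.002]
force: [0.9, 0.7, 0.0]
finger_gap: 0.225
grasp_force: 20.0
```

Emit:
carry_out:
  steps:
    - {"x": 0,"y": 0,"z": 0,"twist": 0}
    - {"x": 0,"y": 0,"z": 0,"twist": 0}
    - {"x": 0,"y": 0,"z": 0,"twist": 0}
    - {"x": 0,"y": 0,"z": 0,"twist": 0}
    - {"x": 0,"y": 0,"z": 0,"twist": 0}
  fingers: 0.5

```text
t: 20.02
tool_pos: [0.4711, 0.2981, 0.0612]
tool_rot: [0.09, 3.14, 0.001]
force: [-0.3, 0.1, 0.2]
finger_gap: 0.472
grasp_force: 0.0
```

Emit:
carry_out:
  steps:
    - {"x": 0,"y": 0,"z": 2,"twist": 0}
    - {"x": 0,"y": 0,"z": 4,"twist": 0}
    - {"x": 0,"y": 0,"z": 4,"twist": 0}
    - {"x": 0,"y": 0,"z": 4,"twist": 0}
    - {"x": 0.5,"y": -3.5,"z": 0.5,"twist": -2}
    - {"x": 0.5,"y": -3.9,"z": 0,"twist": -2}
    - {"x": 0.5,"y": -3.9,"z": 0,"twist": -2}
    - {"x": 0.5,"y": -3.9,"z": 0,"twist": -2}

```text
t: 20.68
tool_pos: [0.491, 0.1443, 0.2062]
tool_rot: [0.311, 3.126, 0.001]
force: [0.4, -0.4, -0.0]
finger_gap: 0.5
grasp_force: 0.0
```

Emit:
carry_out:
  steps:
    - {"x": 0.31,"y": -2.63,"z": 0,"twist": -6.85}
    - {"x": 0.31,"y": -2.63,"z": 0,"twist": -6.85}
    - {"x": 0.31,"y": -2.63,"z": 0,"twist": -6.85}
    - {"x": 0.31,"y": -2.63,"z": 0,"twist": -6.85}
    - {"x": 0.31,"y": -2.63,"z": 0,"twist": -6.85}
    - {"x": 0.31,"y": -2.63,"z": 0,"twist": -6.85}
    - {"x": 0.31,"y": -2.63,"z": 0,"twist": -6.85}
    - {"x": 0.31,"y": -2.63,"z": 0,"twist": -6.85}

```text
t: 21.35
tool_pos: [0.5157, -0.0658, 0.206]
tool_rot: [1.721, 2.628, 0.001]
force: [0.8, -0.3, -0.5]
finger_gap: 0.499
grasp_force: 0.0
```

Emit:
carry_out:
  steps:
    - {"x": 0.31,"y": -2.63,"z": 0,"twist": -6.85}
    - {"x": 0.31,"y": -2.63,"z": 0,"twist": -6.85}
    - {"x": 0.31,"y": -2.63,"z": 0,"twist": -6.85}
    - {"x": 0.31,"y": -2.63,"z": 0,"twist": -6.85}
    - {"x": 0.31,"y": -2.63,"z": 0,"twist": -6.85}
    - {"x": 0.31,"y": -2.63,"z": 0,"twist": -6.85}
    - {"x": 0,"y": 0,"z": -3,"twist": 0}
    - {"x": 0,"y": 0,"z": -3,"twist": 0}

```text
t: 22.02
tool_pos: [0.535, -0.2251, 0.1463]
tool_rot: [2.53, 1.857, 0.002]
force: [0.4, 1.5, -0.4]
finger_gap: 0.501
grasp_force: 0.0
```

Emit:
carry_out:
  steps:
    - {"x": 0,"y": 0,"z": 0,"twist": 0}
    - {"x": 0,"y": 0,"z": 0,"twist": 0}

```text
t: 22.18
tool_pos: [0.5335, -0.222, 0.1452]
tool_rot: [-2.527, -1.863, 0.003]
force: [0.3, -0.1, 0.4]
finger_gap: 0.5
grasp_force: 0.0
```

```bash
python3 -c "
from o import *
look('w7')"
```

```text
t 22.18 tcp [ 0.5335 -0.222   0.1452] closing 162.8
[ 445  168   57   37 1514] c [ 0.6444 -0.2257] rect [ 643.6 -225.7] [21.1 36.4] axis 175.1
[ 306  203   28   48 1313] c [ 0.5347 -0.222 ] rect [ 534.7 -222. ] [33.7 19.1] axis 72.9
```

Emit:
carry_out:
  steps:
    - {"x": 0.1,"y": 0,"z": -3.5,"twist": 0}
    - {"x": 0,"y": 0,"z": -3.8,"twist": 0}
    - {"x": 0,"y": 0,"z": -3.5,"twist": 0}
    - {"x": 0,"y": 0,"z": -3.1,"twist": 0}
    - {"x": 0,"y": 0,"z": 0,"twist": 0}
    - {"x": 0,"y": 0,"z": 0,"twist": 0}
    - {"x": 0,"y": 0,"z": 0,"twist": 0}

```text
t: 22.82
tool_pos: [0.5372, -0.223, 0.0096]
tool_rot: [2.526, 1.863, 0.003]
force: [-0.0, -0.1, 0.9]
finger_gap: 0.503
grasp_force: 0.0
```

Emit:
carry_out:
  steps:
    - {"x": 0,"y": 0,"z": 0,"twist": 0}
    - {"x": 0,"y": 0,"z": 0,"twist": 0}
    - {"x": 0,"y": 0,"z": 0,"twist": 0}
    - {"x": 0,"y": 0,"z": 0,"twist": 0}
    - {"x": 0,"y": 0,"z": 0,"twist": 0}
    - {"x": 0,"y": 0,"z": 0,"twist": 0}
    - {"x": 0,"y": 0,"z": 0,"twist": 0}
  fingers: 1

```text
t: 23.4
tool_pos: [0.5357, -0.2223, 0.0073]
tool_rot: [2.528, 1.864, 0.001]
force: [-0.2, 1.3, 6.6]
finger_gap: 0.228
grasp_force: 20.0
```

Emit:
carry_out:
  steps:
    - {"x": 0,"y": 0,"z": 2,"twist": 0}
    - {"x": 0,"y": 0,"z": 3.2,"twist": 0}
    - {"x": 0,"y": 0,"z": 3.3,"twist": 0}
    - {"x": 0,"y": 0,"z": 3.3,"twist": 0}
    - {"x": 0,"y": 0,"z": 3.3,"twist": 0}
    - {"x": 0,"y": 0,"z": 3.3,"twist": 0}
    - {"x": 0,"y": 0,"z": 0.5,"twist": 0}
    - {"x": 0,"y": 0,"z": 0,"twist": 0}

```text
t: 24.07
tool_pos: [0.5364, -0.2228, 0.1978]
tool_rot: [2.527, 1.863, 0.004]
force: [0.7, -0.1, -1.2]
finger_gap: 0.227
grasp_force: 20.0
```

Emit:
carry_out:
  steps:
    - {"x": 0.18,"y": 3.78,"z": 0,"twist": 1.26}
    - {"x": 0.18,"y": 3.78,"z": 0,"twist": 1.26}
    - {"x": 0.18,"y": 3.78,"z": 0,"twist": 1.26}
    - {"x": 0.18,"y": 3.78,"z": 0,"twist": 1.26}
    - {"x": 0.18,"y": 3.78,"z": 0,"twist": 1.26}
    - {"x": 0.18,"y": 3.78,"z": 0,"twist": 1.26}
    - {"x": 0.18,"y": 3.78,"z": 0,"twist": 1.26}
    - {"x": 0.18,"y": 3.78,"z": 0,"twist": 1.26}

```text
t: 24.73
tool_pos: [0.5485, 0.0821, 0.1942]
tool_rot: [-2.353, -2.08, 0.003]
force: [0.7, -0.6, -0.6]
finger_gap: 0.228
grasp_force: 20.0
```

Emit:
carry_out:
  steps:
    - {"x": 0.18,"y": 3.78,"z": 0,"twist": 1.26}
    - {"x": 0.18,"y": 3.78,"z": 0,"twist": 1.26}
    - {"x": 0.18,"y": 3.78,"z": 0,"twist": 1.26}
    - {"x": 0,"y": 0,"z": 0,"twist": 0}
    - {"x": 0,"y": 0,"z": 0,"twist": 0}
    - {"x": 0,"y": 0,"z": 0,"twist": 0}

```text
t: 25.23
tool_pos: [0.5545, 0.1927, 0.1943]
tool_rot: [2.285, 2.155, -0.004]
force: [0.0, -1.3, -0.6]
finger_gap: 0.226
grasp_force: 20.0
```

Emit:
carry_out:
  steps:
    - {"x": 0,"y": 0,"z": -2.2,"twist": 0}
    - {"x": 0,"y": 0,"z": -3.5,"twist": 0}
    - {"x": 0,"y": 0,"z": -3.5,"twist": 0}
    - {"x": 0,"y": 0,"z": -2.6,"twist": 0}
    - {"x": 0,"y": 0,"z": -1.2,"twist": 0}
    - {"x": 0,"y": 0,"z": -0.4,"twist": 0}
    - {"x": 0,"y": 0,"z": 0,"twist": 0}
    - {"x": 0,"y": 0,"z": 0,"twist": 0}

```text
t: 25.9
tool_pos: [0.5562, 0.1931, 0.0631]
tool_rot: [2.286, 2.154, 0.002]
force: [0.8, 0.7, 0.4]
finger_gap: 0.229
grasp_force: 20.0
```

Emit:
carry_out:
  steps:
    - {"x": 0,"y": 0,"z": 0,"twist": 0}
    - {"x": 0,"y": 0,"z": 0,"twist": 0}
    - {"x": 0,"y": 0,"z": 0,"twist": 0}
    - {"x": 0,"y": 0,"z": 0,"twist": 0}
    - {"x": 0,"y": 0,"z": 0,"twist": 0}
  fingers: 0.5

```text
t: 26.32
tool_pos: [0.5553, 0.1937, 0.0621]
tool_rot: [-2.285, -2.156, -0.001]
force: [-0.2, -0.6, -0.5]
finger_gap: 0.478
grasp_force: 0.0
```

Emit:
carry_out:
  steps:
    - {"x": 0,"y": 0,"z": 2,"twist": 0}
    - {"x": 0,"y": 0,"z": 4,"twist": 0}
    - {"x": 0,"y": 0,"z": 4,"twist": 0}
    - {"x": 0,"y": 0,"z": 4,"twist": 0}
    - {"x": 0.5,"y": -2.5,"z": 1.5,"twist": 5.9}
    - {"x": 0.6,"y": -2.8,"z": 0,"twist": 5.9}
    - {"x": 0.6,"y": -2.8,"z": 0,"twist": 5.9}
    - {"x": 0.6,"y": -2.8,"z": 0,"twist": 5.9}

```text
t: 26.98
tool_pos: [0.5784, 0.0836, 0.2174]
tool_rot: [1.788, 2.583, 0.002]
force: [0.7, -0.4, -0.0]
finger_gap: 0.502
grasp_force: 0.0
```

Emit:
carry_out:
  steps:
    - {"x": 0.66,"y": -3.09,"z": 0,"twist": 6.5}
    - {"x": 0.66,"y": -3.09,"z": 0,"twist": 6.5}
    - {"x": 0.66,"y": -3.09,"z": 0,"twist": 6.5}
    - {"x": 0.66,"y": -3.09,"z": 0,"twist": 6.5}
    - {"x": 0.66,"y": -3.09,"z": 0,"twist": 6.5}
    - {"x": 0.66,"y": -3.09,"z": 0,"twist": 6.5}
    - {"x": 0.66,"y": -3.09,"z": 0,"twist": 6.5}
    - {"x": 0.66,"y": -3.09,"z": 0,"twist": 6.5}

```text
t: 27.65
tool_pos: [0.6311, -0.1642, 0.2167]
tool_rot: [-0.475, -3.105, -0.0]
force: [0.7, -0.2, 0.2]
finger_gap: 0.5
grasp_force: 0.0
```

Emit:
carry_out:
  steps:
    - {"x": 0.66,"y": -3.09,"z": 0,"twist": 6.5}
    - {"x": 0.66,"y": -3.09,"z": 0,"twist": 6.5}
    - {"x": 0,"y": 0,"z": -3.5,"twist": 0}
    - {"x": 0,"y": 0,"z": -3.5,"twist": 0}
    - {"x": 0,"y": 0,"z": 0,"twist": 0}
    - {"x": 0,"y": 0,"z": 0,"twist": 0}
    - {"x": 0,"y": 0,"z": 0,"twist": 0}

```text
t: 28.23
tool_pos: [0.6449, -0.2244, 0.1486]
tool_rot: [0.129, 3.138, -0.001]
force: [0.4, -0.0, 0.7]
finger_gap: 0.5
grasp_force: 0.0
```

```bash
python3 -c "
from o import *
look('w8')"
```

```text
t 28.23 tcp [ 0.6449 -0.2244  0.1486] closing 85.3
[ 299  202   28   48 1289] c [ 0.6436 -0.2258] rect [ 643.6 -225.9] [19.2 34.2] axis 175.7
```

Emit:
carry_out:
  steps:
    - {"x": -0.1,"y": -0.15,"z": -3.7,"twist": 0}
    - {"x": 0,"y": 0,"z": -3.9,"twist": 0}
    - {"x": 0,"y": 0,"z": -3.6,"twist": 0}
    - {"x": 0,"y": 0,"z": -3.1,"twist": 0}
    - {"x": 0,"y": 0,"z": 0,"twist": 0}
    - {"x": 0,"y": 0,"z": 0,"twist": 0}
    - {"x": 0,"y": 0,"z": 0,"twist": 0}

```text
t: 28.87
tool_pos: [0.6446, -0.2261, 0.0058]
tool_rot: [0.128, 3.137, -0.001]
force: [0.0, 0.8, -0.0]
finger_gap: 0.501
grasp_force: 0.0
```

Emit:
carry_out:
  steps:
    - {"x": 0,"y": 0,"z": 0,"twist": 0}
    - {"x": 0,"y": 0,"z": 0,"twist": 0}
    - {"x": 0,"y": 0,"z": 0,"twist": 0}
    - {"x": 0,"y": 0,"z": 0,"twist": 0}
    - {"x": 0,"y": 0,"z": 0,"twist": 0}
    - {"x": 0,"y": 0,"z": 0,"twist": 0}
    - {"x": 0,"y": 0,"z": 0,"twist": 0}
  fingers: 1

```text
t: 29.45
tool_pos: [0.6433, -0.226, 0.0041]
tool_rot: [0.13, 3.139, 0.0]
force: [-1.6, 0.9, 4.1]
finger_gap: 0.225
grasp_force: 20.0
```

Emit:
carry_out:
  steps:
    - {"x": 0,"y": 0,"z": 2,"twist": 0}
    - {"x": 0,"y": 0,"z": 3.2,"twist": 0}
    - {"x": 0,"y": 0,"z": 3.3,"twist": 0}
    - {"x": 0,"y": 0,"z": 3.3,"twist": 0}
    - {"x": 0,"y": 0,"z": 3.3,"twist": 0}
    - {"x": 0,"y": 0,"z": 3.3,"twist": 0}
    - {"x": 0,"y": 0,"z": 0.5,"twist": 0}
    - {"x": 0,"y": 0,"z": 0,"twist": 0}

```text
t: 30.12
tool_pos: [0.6442, -0.2267, 0.1954]
tool_rot: [0.13, 3.135, -0.001]
force: [1.0, -0.1, -0.8]
finger_gap: 0.228
grasp_force: 20.0
```

Emit:
carry_out:
  steps:
    - {"x": -1.48,"y": 3.54,"z": 0,"twist": 0.12}
    - {"x": -1.48,"y": 3.54,"z": 0,"twist": 0.12}
    - {"x": -1.48,"y": 3.54,"z": 0,"twist": 0.12}
    - {"x": -1.48,"y": 3.54,"z": 0,"twist": 0.12}
    - {"x": -1.48,"y": 3.54,"z": 0,"twist": 0.12}
    - {"x": -1.48,"y": 3.54,"z": 0,"twist": 0.12}
    - {"x": -1.48,"y": 3.54,"z": 0,"twist": 0.12}
    - {"x": -1.48,"y": 3.54,"z": 0,"twist": 0.12}

```text
t: 30.78
tool_pos: [0.5227, 0.0588, 0.191]
tool_rot: [-0.102, -3.138, 0.001]
force: [0.1, 1.3, -1.6]
finger_gap: 0.228
grasp_force: 20.0
```

Emit:
carry_out:
  steps:
    - {"x": -1.48,"y": 3.54,"z": 0,"twist": 0.12}
    - {"x": -1.48,"y": 3.54,"z": 0,"twist": 0.12}
    - {"x": -1.48,"y": 3.54,"z": 0,"twist": 0.12}
    - {"x": -1.48,"y": 3.54,"z": 0,"twist": 0.12}
    - {"x": 0,"y": 0,"z": 0,"twist": 0}
    - {"x": 0,"y": 0,"z": 0,"twist": 0}
    - {"x": 0,"y": 0,"z": 0,"twist": 0}

```text
t: 31.37
tool_pos: [0.4651, 0.198, 0.1915]
tool_rot: [-0.09, -3.139, 0.003]
force: [0.7, -0.4, -1.2]
finger_gap: 0.229
grasp_force: 20.0
```

```bash
python3 -c "
from h import *
print(get_state()['tool_pos'],get_state()['finger_gap']);shot('wrist','w9')"
```

```text
[0.46506694 0.19804396 0.19148073] 0.22855786015904297
```

View pics/w9.png

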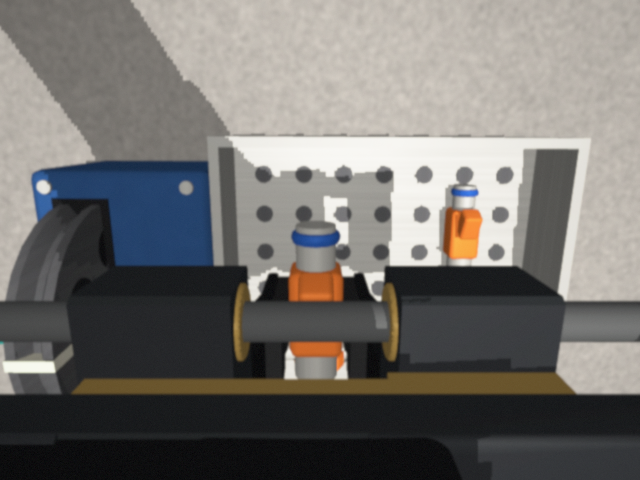

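The injector is held straight at (316,310), injector 2 lies flat in the tub at (462,235), and the wheel mark still shows at (30,365).

Emit:
carry_out:
  steps:
    - {"x": 0,"y": 0,"z": -2.2,"twist": 0}
    - {"x": 0,"y": 0,"z": -3.5,"twist": 0}
    - {"x": 0,"y": 0,"z": -3.5,"twist": 0}
    - {"x": 0,"y": 0,"z": -2.6,"twist": 0}
    - {"x": 0,"y": 0,"z": -1.2,"twist": 0}
    - {"x": 0,"y": 0,"z": -0.45,"twist": 0}
    - {"x": 0,"y": 0,"z": 0,"twist": 0}
    - {"x": 0,"y": 0,"z": 0,"twist": 0}

```text
t: 32.08
tool_pos: [0.4663, 0.1981, 0.0588]
tool_rot: [0.093, 3.14, -0.0]
force: [0.6, -1.5, -0.6]
finger_gap: 0.223
grasp_force: 20.0
```

Emit:
carry_out:
  steps:
    - {"x": 0,"y": 0,"z": 0,"twist": 0}
    - {"x": 0,"y": 0,"z": 0,"twist": 0}
    - {"x": 0,"y": 0,"z": 0,"twist": 0}
    - {"x": 0,"y": 0,"z": 0,"twist": 0}
    - {"x": 0,"y": 0,"z": 0,"twist": 0}
  fingers: 0.5

```text
t: 32.5
tool_pos: [0.4657, 0.199, 0.0587]
tool_rot: [0.09, 3.14, 0.001]
force: [0.4, 0.0, 0.3]
finger_gap: 0.475
grasp_force: 0.0
```

Emit:
carry_out:
  steps:
    - {"x": 0,"y": 0,"z": 2,"twist": 0}
    - {"x": 0,"y": 0,"z": 4,"twist": 0}
    - {"x": 0,"y": 0,"z": 4,"twist": 0}
    - {"x": 0,"y": 0,"z": 4,"twist": 0}
    - {"x": 0,"y": 0,"z": 2.5,"twist": 0}
    - {"x": 0,"y": -3,"z": 0,"twist": 0}
    - {"x": 0,"y": -4,"z": 0,"twist": 0}
    - {"x": 0,"y": -4,"z": 0,"twist": 0}

```text
t: 33.17
tool_pos: [0.4656, 0.0882, 0.2238]
tool_rot: [0.087, 3.139, 0.001]
force: [0.3, -1.3, 0.0]
finger_gap: 0.5
grasp_force: 0.0
```

Emit:
carry_out:
  steps:
    - {"x": 0,"y": -4,"z": 0,"twist": 0}
    - {"x": 0,"y": -4,"z": 0,"twist": 0}
    - {"x": 0,"y": -4,"z": 0,"twist": 0}
    - {"x": 0,"y": -4,"z": 0,"twist": 0}
    - {"x": 0,"y": -4,"z": 0,"twist": 0}
    - {"x": 0,"y": -4,"z": 0,"twist": 0}
    - {"x": 0,"y": -4,"z": 0,"twist": 0}
    - {"x": 0,"y": -4,"z": 0,"twist": 0}

```text
t: 33.83
tool_pos: [0.4652, -0.2331, 0.2239]
tool_rot: [0.09, 3.138, 0.001]
force: [1.1, 0.9, -0.6]
finger_gap: 0.5
grasp_force: 0.0
```

Emit:
carry_out:
  steps:
    - {"x": 0,"y": -4,"z": 0,"twist": 0}
    - {"x": 0,"y": -4,"z": 0,"twist": 0}
    - {"x": 0,"y": -4,"z": 0,"twist": 0}
    - {"x": 0,"y": 0,"z": 0,"twist": 0}

```text
t: 34.17
tool_pos: [0.4612, -0.3607, 0.2229]
tool_rot: [-0.108, -3.137, 0.009]
force: [-2.0, -0.6, 0.3]
finger_gap: 0.501
grasp_force: 0.0
```

```bash
python3 - <<'E'
from h import *
print(get_state()['tool_pos'])
b=shot('wrist','w10')[0]
a=shot('side','s10')[0]; shot('top','t10')
cv2.imwrite('pics/c10.png',np.vstack([cv2.resize(np.hstack([a[140:290,170:350],a[350:480,340:530][:,:] if 0 else np.pad(a[350:480,340:530],((0,20),(0,0),(0,0)))]),(780,316),interpolation=2),cv2.resize(cv2.imread('pics/t10.png')[200:340,110:460][:,:,::-1],(780,284))])[:600,:,::-1])
E
```

```text
[ 0.46118992 -0.36065439  0.22287291]
```

View pics/c10.png

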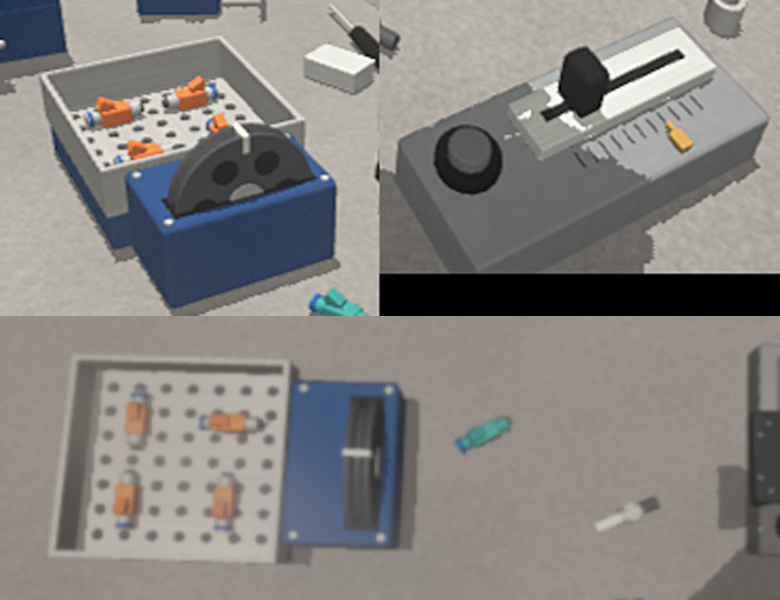

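All four injectors lie flat in the tub, and the mark bar stands at the wheel's top (243,138). Slider grip at (585,62) and pointer nib at (668,125) in the right panel. Next I'll take a closer wrist view of the slider.

Emit:
carry_out:
  steps:
    - {"x": 3.6,"y": -0.6,"z": 1.5,"twist": -0.6}
    - {"x": 3.6,"y": -0.6,"z": 1.5,"twist": -0.6}
    - {"x": 3.6,"y": -0.6,"z": 1.5,"twist": -0.6}
    - {"x": 3.6,"y": -0.6,"z": 1.5,"twist": -0.6}
    - {"x": 3.6,"y": -0.6,"z": 1.5,"twist": -0.7}
    - {"x": 0,"y": 0,"z": 0,"twist": 0}
    - {"x": 0,"y": 0,"z": 0,"twist": 0}
    - {"x": 0,"y": 0,"z": 0,"twist": 0}

```text
t: 34.98
tool_pos: [0.6459, -0.3795, 0.2982]
tool_rot: [-0.172, -3.137, -0.001]
force: [-0.0, -0.4, -0.5]
finger_gap: 0.498
grasp_force: 0.0
```

```bash
python3 - <<'E'
from h import *
print(get_state()['tool_pos'])
b=shot('wrist','w11')[0]
cv2.imwrite('pics/c11.png',cv2.resize(b,None,fx=1.25,fy=1.25,interpolation=2)[:,:,::-1])
E
```

```text
[ 0.64590322 -0.37950464  0.29822601]
```

View pics/c11.png

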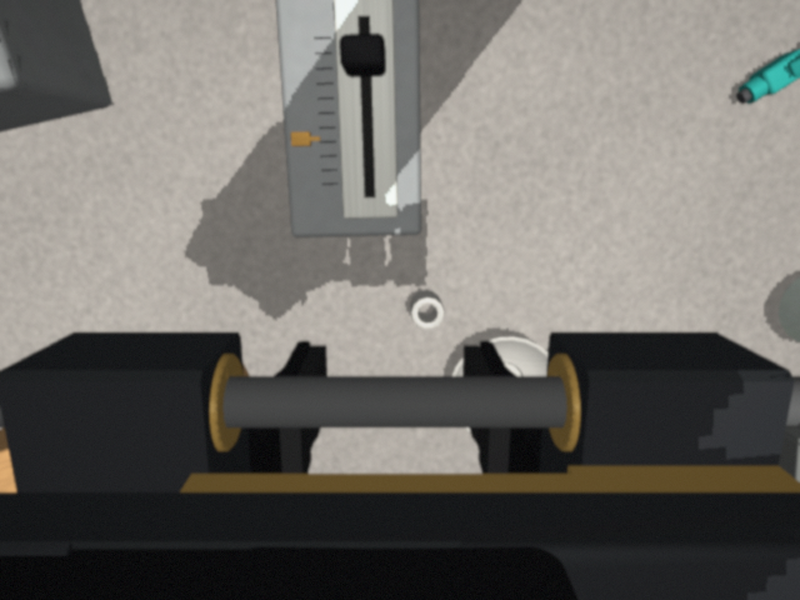

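```bash
python3 - <<'E'
from h import *
c=np.load('pics/w11.npz');print('cam',-c['R'].T@c['t'])
P=lambda u,v,z:w('w11',u/1.25,v/1.25,z)
le=P(292,233,.05),P(279,10,.05);re=P(421,232,.05),P(418,10,.05);sl=P(364,17,.064),P(370,195,.064)
for a,b in(le,re,sl): d=a-b if a[0]>b[0] else b-a;print(a,b,'yaw',np.degrees(np.arctan2(d[1],d[0])).round(2))
d=sl[1]-sl[0];L=d/np.linalg.norm(d);L=L if L[0]>0 else -L
n=P(303,139,.055);print('nib',n,'along',n@L)
for u,v in [(362,38),(362,52),(362,72)]:
    g=P(u,v,.105);print('grip',v,g,'along',g@L)
# top-view side: nib & grip
for f,u,v,z in[('top0',489,245,.055),('top0',472,262,.105)]: g=w(f,u,v,z);print(f,g,g@L)
print('slot ends',sl[0]@L,sl[1]@L)
i=cv2.imread('pics/w11.png');print(i[15:72:1,290].mean(1).round())
E
```

```text
cam [ 0.58007014 -0.37162998  0.46030251]
[ 0.62202397 -0.45470024  0.05      ] [ 0.46817141 -0.43987373  0.05      ] yaw -5.5
[ 0.63193185 -0.35698524  0.05      ] [ 0.47862987 -0.34415532  0.05      ] yaw -4.78
[ 0.48241046 -0.38153091  0.064     ] [ 0.59952128 -0.39155825  0.064     ] yaw -4.89
nib [ 0.55521512 -0.43534692  0.055     ] along 0.5903306786043677
grip 38 [ 0.50392678 -0.38313231  0.105     ] along 0.5347748696866278
grip 52 [ 0.5117333  -0.38409917  0.105     ] along 0.5426354091256775
grip 72 [ 0.52304281 -0.38549988  0.105     ] along 0.5540231857396213
top0 [ 0.55580733 -0.43744649  0.055     ] 0.5910998460033793
top0 [ 0.51098063 -0.37791617  0.105     ] 0.5413580050021183
slot ends 0.5132003647290433 0.6307396889478077
[30. 26. 27. 27. 27. 27. 26. 24. 25. 26. 26. 25. 21. 23. 23. 27. 27. 28.
 28. 28. 30. 28. 28. 28. 30. 29. 28. 29. 27. 28. 28. 25. 26. 27. 23. 22.
 20. 14. 15. 11. 11. 14. 12. 12. 13. 17. 19. 26. 32. 31. 31. 31. 33. 35.
 35. 35. 36.]
```

Emit:
carry_out:
  steps:
    - {"x": -3.4,"y": -0.1,"z": -1,"twist": 0.7}
    - {"x": -3.4,"y": -0.1,"z": -1,"twist": 0.6}
    - {"x": -3.4,"y": 0,"z": -1,"twist": 0}
    - {"x": -3.3,"y": 0,"z": -1,"twist": 0}
    - {"x": 0,"y": 0,"z": -3.5,"twist": 0}
    - {"x": 0,"y": 0,"z": -3.5,"twist": 0}
    - {"x": 0,"y": 0,"z": 0,"twist": 0}
    - {"x": 0,"y": 0,"z": 0,"twist": 0}
  fingers: 0.3
  squeeze: 10

```text
t: 35.7
tool_pos: [0.5095, -0.3813, 0.1877]
tool_rot: [-0.139, -3.137, -0.005]
force: [0.3, -0.4, 0.9]
finger_gap: 0.7
grasp_force: 0.0
```

Emit:
carry_out:
  steps:
    - {"x": 0.1,"y": 0,"z": -3.5,"twist": 0}
    - {"x": 0,"y": 0,"z": -3.5,"twist": 0}
    - {"x": 0,"y": 0,"z": -3,"twist": 0}
    - {"x": 0,"y": 0,"z": -0.9,"twist": 0}
    - {"x": 0,"y": 0,"z": 0,"twist": 0}
    - {"x": 0,"y": 0,"z": 0,"twist": 0}

```text
t: 36.2
tool_pos: [0.5124, -0.3841, 0.0815]
tool_rot: [0.139, 3.137, -0.002]
force: [-0.0, -0.3, -0.4]
finger_gap: 0.699
grasp_force: 0.0
```

Emit:
carry_out:
  steps:
    - {"x": 0,"y": 0,"z": 0,"twist": 0}
    - {"x": 0,"y": 0,"z": 0,"twist": 0}
    - {"x": 0,"y": 0,"z": 0,"twist": 0}
    - {"x": 0,"y": 0,"z": 0,"twist": 0}
    - {"x": 0,"y": 0,"z": 0,"twist": 0}
    - {"x": 0,"y": 0,"z": 0,"twist": 0}
    - {"x": 0,"y": 0,"z": 0,"twist": 0}
    - {"x": 0,"y": 0,"z": 0,"twist": 0}
  fingers: 1

```text
t: 36.87
tool_pos: [0.5114, -0.3849, 0.0798]
tool_rot: [0.141, 3.138, -0.004]
force: [0.7, -4.1, 0.3]
finger_gap: 0.323
grasp_force: 10.0
```

Emit:
carry_out:
  steps:
    - {"x": 0,"y": 0,"z": 0,"twist": 0}
    - {"x": 0,"y": 0,"z": 0,"twist": 0}
    - {"x": 0,"y": 0,"z": 0,"twist": 0}

```text
t: 37.12
tool_pos: [0.5114, -0.3849, 0.0798]
tool_rot: [0.141, 3.138, -0.004]
force: [-0.1, -5.3, 0.1]
finger_gap: 0.32
grasp_force: 10.0
```

Emit:
carry_out:
  steps:
    - {"x": 0.8,"y": -0.07,"z": 0,"twist": 0}
    - {"x": 1.0,"y": -0.09,"z": 0,"twist": 0}
    - {"x": 1.0,"y": -0.09,"z": 0,"twist": 0}
    - {"x": 1.0,"y": -0.08,"z": 0,"twist": 0}
    - {"x": 0.7,"y": -0.06,"z": 0,"twist": 0}
    - {"x": 0.38,"y": -0.03,"z": 0,"twist": 0}
    - {"x": 0,"y": 0,"z": 0,"twist": 0}
    - {"x": 0,"y": 0,"z": 0,"twist": 0}

```text
t: 37.78
tool_pos: [0.5612, -0.3893, 0.0798]
tool_rot: [0.14, 3.137, -0.005]
force: [0.7, -6.9, 1.8]
finger_gap: 0.318
grasp_force: 10.0
```

Emit:
carry_out:
  steps:
    - {"x": 0,"y": 0,"z": 0,"twist": 0}
    - {"x": 0,"y": 0,"z": 0,"twist": 0}
    - {"x": 0,"y": 0,"z": 0,"twist": 0}
    - {"x": 0,"y": 0,"z": 0,"twist": 0}
    - {"x": 0,"y": 0,"z": 0,"twist": 0}
    - {"x": 0,"y": 0,"z": 0,"twist": 0}
  fingers: 0.35

```text
t: 38.28
tool_pos: [0.5604, -0.3871, 0.0791]
tool_rot: [-0.139, -3.138, -0.001]
force: [0.0, -0.3, 0.1]
finger_gap: 0.63
grasp_force: 0.0
```

Emit:
carry_out:
  steps:
    - {"x": 0,"y": 0,"z": 2,"twist": 0}
    - {"x": 0,"y": 0,"z": 3.5,"twist": 0}
    - {"x": 0,"y": 0,"z": 4,"twist": 0}
    - {"x": 2.5,"y": 0,"z": 3,"twist": 0}
    - {"x": 2.5,"y": 0,"z": 3,"twist": 0}
    - {"x": 2.5,"y": 0,"z": 3,"twist": 0}
    - {"x": 1.5,"y": 0,"z": 3,"twist": 0}
    - {"x": 0,"y": 0,"z": 0,"twist": 0}

```text
t: 38.95
tool_pos: [0.6545, -0.3869, 0.2999]
tool_rot: [0.132, 3.133, -0.006]
force: [-0.0, -0.8, 0.1]
finger_gap: 0.648
grasp_force: 0.0
```

```bash
python3 - <<'E'
from h import *
print(get_state()['tool_pos'])
b=shot('wrist','w12')[0]
c=np.load('pics/w12.npz');print('cam',-c['R'].T@c['t'])
u,v=px('w12',(.56,-.41,.07)).astype(int);print(u,v)
x0,y0=max(0,u-90),max(0,v-80);print(x0,y0)
L=np.array([.9963,-.0853,0])
a=px('w12',(.56,-.386,.105));print('expected grip top',a,'nib',px('w12',(.5552,-.4353,.055)))
cv2.imwrite('pics/c12.png',cv2.resize(b[y0:y0+160,x0:x0+180],None,fx=3.7,fy=3.7,interpolation=2)[:,:,::-1])
E
```

```text
[ 0.65448744 -0.38690095  0.29986562]
cam [ 0.587465   -0.37991656  0.46149813]
280 98
190 18
expected grip top [306.77532469  93.15544318] nib [252.96534163  96.80536353]
```

View pics/c12.png

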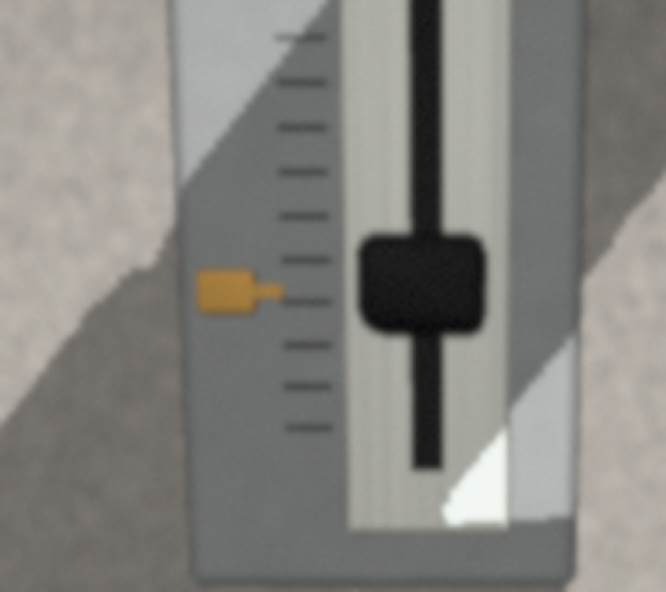

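```bash
python3 - <<'E'
from h import *
L=np.array([.9963,-.0853,0])
for n,u,v,z in [('gripback',423,235,.105),('grip',423,280,.105),('gripfront',423,325,.105),('nib',268,292,.055),('ptrbody',226,291,.055)]:
    p=w('w12',190+u/3.7,18+v/3.7,z);print(n,p.round(4),(p@L).round(4))
E
```

```text
gripback [ 0.5512 -0.3871  0.105 ] 0.5822
grip [ 0.5602 -0.388   0.105 ] 0.5912
gripfront [ 0.5693 -0.3888  0.105 ] 0.6004
nib [ 0.556  -0.4268  0.055 ] 0.5904
ptrbody [ 0.5549 -0.437   0.055 ] 0.5901
```

Grip centre is at 0.591 along the track and the nib at 0.590, so the slider is set. Next is the button.

Emit:
carry_out:
  steps:
    - {"x": -3.78,"y": 0.2,"z": 0,"twist": 0}
    - {"x": -3.78,"y": 0.2,"z": 0,"twist": 0}
    - {"x": -3.78,"y": 0.2,"z": 0,"twist": 0}
    - {"x": -3.78,"y": 0.2,"z": 0,"twist": 0}
    - {"x": -3.78,"y": 0.2,"z": 0,"twist": 0}
    - {"x": -3.75,"y": 0.3,"z": 0,"twist": 0}
    - {"x": 0,"y": 0,"z": -3.5,"twist": 0}
    - {"x": 0,"y": 0,"z": -3.5,"twist": 0}
  fingers: 1

```text
t: 39.67
tool_pos: [0.4222, -0.3747, 0.225]
tool_rot: [0.142, 3.131, 0.004]
force: [1.7, 1.0, -0.3]
finger_gap: 0.129
grasp_force: 0.0
```

Emit:
carry_out:
  steps:
    - {"x": 0,"y": 0,"z": -3.5,"twist": 0}
    - {"x": 0,"y": 0,"z": -3.5,"twist": 0}
    - {"x": 0,"y": 0,"z": -3.5,"twist": 0}
    - {"x": 0,"y": 0,"z": -2.5,"twist": 0}
    - {"x": 0,"y": 0,"z": 0,"twist": 0}
    - {"x": 0,"y": 0,"z": 0,"twist": 0}
    - {"x": 0,"y": 0,"z": 0,"twist": 0}

```text
t: 40.25
tool_pos: [0.4238, -0.375, 0.0955]
tool_rot: [0.141, 3.138, -0.001]
force: [-0.3, -0.4, 0.9]
finger_gap: 0.004
grasp_force: 0.0
```

Emit:
carry_out:
  steps:
    - {"x": 0.4,"y": 0,"z": -1.2,"twist": 0}
    - {"x": 0,"y": 0,"z": -0.9,"twist": 0}
    - {"x": 0,"y": 0,"z": -0.5,"twist": 0}
    - {"x": 0,"y": 0,"z": -0.4,"twist": 0}
    - {"x": 0,"y": 0,"z": 0,"twist": 0}
    - {"x": 0,"y": 0,"z": 0,"twist": 0}
    - {"x": 0,"y": 0,"z": 0,"twist": 0}

```text
t: 40.83
tool_pos: [0.4289, -0.3743, 0.0661]
tool_rot: [0.139, 3.136, 0.002]
force: [-2.8, 8.8, 24.1]
finger_gap: 0.006
grasp_force: 12.2
```

The force is well past the 5 N spring at z = 0.066, so the button is at its stop. Retracting.

Emit:
carry_out:
  steps:
    - {"x": 0,"y": 0,"z": 1,"twist": 0}
    - {"x": 0,"y": 0,"z": 3,"twist": 0}
    - {"x": 0,"y": 0,"z": 4,"twist": 0}
    - {"x": 0,"y": 0,"z": 4,"twist": 0}
    - {"x": 0,"y": 0,"z": 4,"twist": 0}
    - {"x": 0,"y": 0,"z": 0,"twist": 0}
    - {"x": 0,"y": 0,"z": 0,"twist": 0}
    - {"x": 0,"y": 0,"z": 0,"twist": 0}

```text
t: 41.5
tool_pos: [0.4278, -0.3741, 0.2238]
tool_rot: [0.139, 3.138, 0.001]
force: [-0.3, 0.3, -1.2]
finger_gap: 0.009
grasp_force: 0.0
```

```bash
python3 - <<'E'
from h import *
s=get_state();print(s['tool_pos'],s['force'])
a=shot('side','s13')[0];t=shot('top','t13')[0]
for n in(('s4','s13'),):
    x=cv2.imread(f'pics/{n[0]}.png').astype(int);y=cv2.imread(f'pics/{n[1]}.png').astype(int)
    print('wheel diff',abs(x-y)[195:213,280:290].mean())
cv2.imwrite('pics/c13.png',cv2.resize(np.hstack([a[140:300,170:350],np.pad(a[350:480,340:530],((30,0),(0,0),(0,0)))]),(780,338),interpolation=2)[:,:,::-1])
E
```

```text
[ 0.42777606 -0.37406186  0.22382825] [-0.27732034  0.30350212 -1.20615671]
wheel diff 18.555555555555557
```

View pics/c13.png

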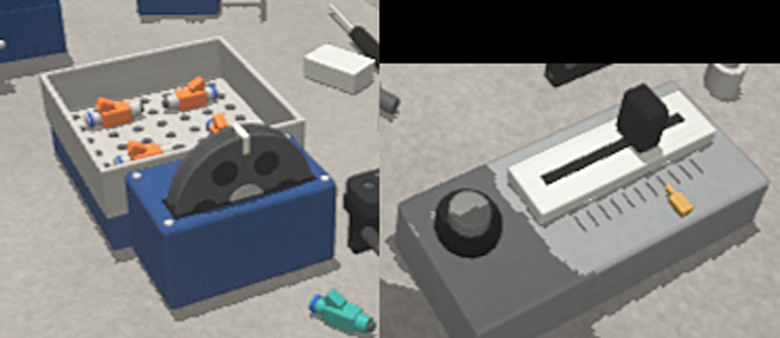

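The mark is still at the top (243,138), the injectors lie flat, the slider is beside the pointer, and the button is released.

```bash
python3 -c "
from station import sign_off
print(sign_off())"
```

```text
the job is handed in; nothing more can be done
None
```

The washer is set and started, and the job is handed in: wheel mark at the top, all four injectors flat in the basket, slider within about 1 mm of the pointer by camera, and the button pressed to its stop and released. No verdict came back.

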